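Press, mark and put away a tray of brake shoes

TASK

Lay every loose brake shoe rubber side up in its own lane of the white tray on the spring press, then press them all down together with the tamper, squarely, until the blue sprung plate bottoms out level, and hold it there for a second. Stand the tamper back on its black pad; then take the tray by its orange fin to the marking punch, lay it on the bed and hold it square and steady against the stop, plunger fully pushed in, for a second. Finally set the tray with all its shoes flat on the green mat, and leave the pump, caliper and grip alone.

Things in the scene. Friction and masses are not known exactly. Their poses are not given: they have to be found in the camera images.
- press: spring-plate press, fixed: aluminium base 160 (x) x 92 (y) x 10 mm tall; above it floats a blue plate 150 x 84 x 8 mm with steel lips 5 mm tall that locate the tray (tray axes then match the press's). Origin: centre of the base's underside; the plate's top is 32 mm above it at rest
- press_top (a point): centre of the top face of the blue sprung plate; z axis is the plate's normal (vertical when level). The plate goes straight down 12 mm to its stop and tips a few degrees on a sprung gimbal if pushed off-centre or unsquarely
- press_spring (a joint): travel of the sprung plate: 0 at rest (up), 0.012 m bottomed out; spring about 9 N at the top, 19 N at the bottom, the weight of tray, shoes and tamper counting towards it
- tray_floor (a point): loose white tray, 0.28 kg, on the press at first; this point: centre of its inner floor, 4 mm above its underside. 127 (x) x 60 (y) mm outside; walls 3 mm thick reach 8 mm above the underside, the front (+x) wall 16 mm. Four lanes (28 x 54 mm, long along y) at x = -46.5, -15.5, 15.5, 46.5 mm, with ribs 3 mm tall between; one shoe per lane, its length along the tray's y
- tray_fin (a point): centre of the tray's orange upright grip fin, outside its -x wall: 38 (x) x 12 (y, grip across this) x 34 mm tall, centre 82.5 mm to -x from the tray's centre and 25 mm above the tray's underside (fin from 8 to 42 mm above it)
- shoe1_c (a point): loose rim-brake shoe (black rubber pad on an alloy holder), 24 (x) x 46 (y) x 15 mm tall, 35 g; this point is its centre, z up when it lies right way up. Best held across its two ends (46 mm) by its upper half, so that the fingers clear the tray's walls. Absent in some starts
- shoe2_c (a point): loose rim-brake shoe (black rubber pad on an alloy holder), 24 (x) x 46 (y) x 15 mm tall, 35 g; this point is its centre, z up when it lies right way up. Best held across its two ends (46 mm) by its upper half, so that the fingers clear the tray's walls. Absent in some starts
- shoe3_c (a point): loose rim-brake shoe (black rubber pad on an alloy holder), 24 (x) x 46 (y) x 15 mm tall, 35 g; this point is its centre, z up when it lies right way up. Best held across its two ends (46 mm) by its upper half, so that the fingers clear the tray's walls. Absent in some starts
- shoe4_c (a point): loose rim-brake shoe (black rubber pad on an alloy holder), 24 (x) x 46 (y) x 15 mm tall, 35 g; this point is its centre, z up when it lies right way up. Best held across its two ends (46 mm) by its upper half, so that the fingers clear the tray's walls. Absent in some starts
- tamper_grip (a point): loose tamper standing on its foot: flat steel foot 118 (x) x 54 (y) x 10 mm and a wooden upright handle 30 (x) x 22 (y, grip across this) mm, from 10 to 70 mm above the foot's underside; about 0.35 kg. This point is on the handle's axis 45 mm above the foot's underside. Its foot covers all four shoes of the tray
- tamper_pad: black rubber pad for the tamper, fixed, 145 (x) x 80 (y) x 3 mm; origin at the centre of its underside
- stamp: marking punch, fixed: steel bed 190 (x) x 100 (y) x 4 mm; origin: centre of the bed's underside. At its +x end stands a green stop block 90 mm wide, 50 mm tall, its stop face looking to -x at x = 55 mm. A red plunger sticks out of it 12 mm, axis 13 mm above the origin at y = 0. The tray's front (+x) wall goes against it (tray centre at x = -8.5 mm at the stop)
- punch (a joint): travel of the red sprung plunger towards the stop: 0 out, 0.012 m when the tray is against the stop; about 4 N at first, 8 N at the stop, it pushes the tray back about 12 mm when let go
- finish_mat: green mat for the finished tray, fixed, 200 (x) x 120 (y) x 3 mm; origin at the centre of its underside. It and the marking punch may lie on either side
- pump: yellow pump lying, 290 mm long along y from -120 to +170 mm, 34 mm tall; leave alone; origin underneath
- caliper: stainless brake caliper, 45 x 60 x 34 mm; leave alone; origin underneath
- grip: black silicone handlebar grip lying along y, 130 mm long, 33 mm thick; leave alone; origin underneath
Mind the look-alikes: they are no part of the job. Leave any turquoise or yellow look-alike of the part that bears shoe3_c alone. Leave any purple look-alike of the part that bears tamper_grip alone.

How it is judged:
By the outcome, as a careful person would: the job done as asked, in the order asked, and still so for the second after the job is handed in, with the robot touching nothing.
Of shoe1, shoe2, shoe3, shoe4 only 2 to 4 are there at a start; the rules pass over those that are not, and their reading is None.
At some moment in a run one of tamper may be knocked a few centimetres aside while the robot is not near it.
Once in a run the grip may slacken for a moment while it holds something.
It also fails if it takes over 208 s, if anything falls off the work surface, if the arm or the gripper's body presses on something with over 40 N, if the wrist force passes 120 N, or if a joint passes its speed limit or range.

ROBOT

A 6-joint arm with a two-finger parallel gripper is mounted at the origin on the work surface. World frame = base frame: x ahead of the robot, y to its left, z up, the work surface at z = 0. Lengths are in m, angles in rad, forces in N, time in s.
With the tool pointing down it reaches from about 0.3 to 0.95 m from the base axis. Payload 3.1 kg.
Tool frame: the origin (TCP) lies midway between the tips of the shut fingers; the grasp point (between the pads) lies 19 mm behind it; z points along the fingers, y is the direction in which the jaws open and shut (so a half turn about z gives the same grasp; the last joint's range is limited). The gripper opens to 85 mm and grips with 20 to 120 N. Pads are 22 mm wide; open, the fingers measure 114 mm over their backs; the gripper's body (76 mm by 85 mm) begins 54 mm behind the grasp point. The pads swing forward as they close: fully open they stand 13 mm farther back than shut.
Start: joints at [-1.298, 0.308, 1.634, -0, 1.2, -0.07], TCP at [0.21, -0.589, 0.231] pointing down, gripper open.
Joint ranges: [-3.06, 3.06], [-0.79, 1.96], [0.05, 2.63], [-1.19, 4.34], [0.05, 2.64], [-2.94, 2.94]. Speed limits (rad/s): [2.79, 2.79, 3.14, 3.14, 3.14, 3.14].

INTERFACE

Orientations are given as [roll, pitch, yaw] about the fixed x, y, z axes, in that order (R = Rz(yaw) Ry(pitch) Rx(roll)).
In Python, from cell import observe, read_camera, camera_info, job_done gives the robot as it stands.
- The arm moves only by the shell command python3 -m jog 'ROWS' [FORCE]. ROWS is JSON, a list of rows, each an object with "slide": the shift along the world's x, y, z in m, a list of three; "angular": the turn, a rotation vector about the world's x, y, z in degrees, a list of three; "grip": the finger opening in m, from 0 to 0.0854. A call has 1 to 10 rows; each row shifts and turns the commanded pose from where the row before left it; what a row does not reach is not made up. A row lasts 1/10 s, in which the tool goes at most 50 mm and 8.59 degrees, less where a joint would pass 70% of its speed; a pose out of reach is approached as far as the arm can. A call is refused whole if a number of a shift passes 0.05 or a number of a turn 8.59, either way. A call with a gripper value outside its range is refused whole. The fingers move at their own pace and stop on an object; FORCE is the grip in N (left out, the last holds). Time passes only in rows, so rows that do not move let the fingers close. It gives the time, the measured TCP pose, the force and the opening at its end, in the units of the state.
- observe(): the state, without advancing time (a new reading comes with each control period).
- read_camera(name): name is "scene" or "top" or "wrist"; returns (picture, depth): 480x640x3 uint8, blue, green, red; 480x640 float32, m along the optical axis (not along the pixel's ray), 0 where there is no reading.
- camera_info(name): a dict with "mtx" (3x3 intrinsics, pixels), "T" (4x4, takes a point from camera to world coordinates). Camera axes: x right, y down, z forward; pixel columns grow to the right and rows downward; lengths in m; the calibration is good to about 2 mm. A picture is of the moment at which its call begins: read the wrist's pose just before it. camera_info takes no time and is no camera call; for the wrist camera it gives the pose at the moment of the call.
- job_done(): hands the job in, once; it reports no verdict.
The state is a dict: "time_s": time; "joints": joint angles; "joint_velocities": joint speeds; "tau": joint torques, N m; "ee_pos": TCP position; "tool_rot": TCP orientation; "ft_force": force on the tool from outside, world axes, zero at the start; "ft_torque": the same for the moment, N m; "finger_gap": opening from 0.0 (shut) to 1.0 (fully open).
Only numpy, scipy, OpenCV 4.12 (cv2) and the standard library are available. Lean on these libraries where they do the work, as an engineer would, in place of code of your own. Each camera call takes 0.05 s, during which the arm holds its last target.

## Working session

There is one attempt and no reset: what is moved stays moved. The work goes in short steps, Python scripts to look and compute and a shell command to move; the robot and the scene stay as the last step left them, time stands still between calls to the robot, and variables do not carry over. Pictures are saved under pics/ and viewed, and the job is handed in when it is done.

```bash
ls; mkdir -p pics; python3 - <<'E'
from cell import *
import cv2,numpy as np
np.set_printoptions(precision=4,suppress=True)
print(observe())
for n in("scene","top","wrist"):
    i=camera_info(n);p,d=read_camera(n);cv2.imwrite(f'pics/{n}0.png',p);np.save(f'pics/{n}0.npy',d);print(n,i)
E
```

```text
pics
{'time_s': 0.0, 'joints': array([-1.2977,  0.309 ,  1.6352,  0.    ,  1.1997, -0.0697]), 'joint_velocities': array([ 0.0002, -0.    ,  0.0013, -0.0002,  0.0008,  0.0003]), 'tau': array([ -0.0008, -41.5262, -27.6666,  -0.0003,   0.0102,  -0.    ]), 'ee_pos': array([ 0.2098, -0.5878,  0.2301]), 'tool_rot': array([-3.1393, -0.0002,  0.3428]), 'ft_force': array([-0.476 , -0.1134,  0.1346]), 'ft_torque': array([-0.0189,  0.0294,  0.0326]), 'finger_gap': 0.9999945941024765}
scene {'mtx': array([[496.7439,   0.    , 318.4784],
       [  0.    , 496.7439, 229.2387],
       [  0.    ,   0.    ,   1.    ]]), 'T': array([[ 0.4892,  0.6554, -0.5754,  1.0953],
       [ 0.872 , -0.3534,  0.3388, -0.3391],
       [ 0.0187, -0.6675, -0.7444,  0.7794],
       [ 0.    ,  0.    ,  0.    ,  1.    ]])}
top {'mtx': array([[495.8075,   0.    , 317.1184],
       [  0.    , 495.8075, 235.9253],
       [  0.    ,   0.    ,   1.    ]]), 'T': array([[ 0.0163, -0.9964,  0.0837,  0.4646],
       [-0.9991, -0.0194, -0.0365,  0.0157],
       [ 0.0379, -0.083 , -0.9958,  0.9313],
       [ 0.    ,  0.    ,  0.    ,  1.    ]])}
wrist {'mtx': array([[373.6321,   0.    , 321.3768],
       [  0.    , 373.6321, 235.792 ],
       [  0.    ,   0.    ,   1.    ]]), 'T': array([[ 0.3353, -0.91  , -0.2437,  0.2716],
       [-0.9421, -0.3242, -0.0858, -0.5661],
       [-0.0009,  0.2584, -0.966 ,  0.3728],
       [ 0.    ,  0.    ,  0.    ,  1.    ]])}
```

View pics/top0.png

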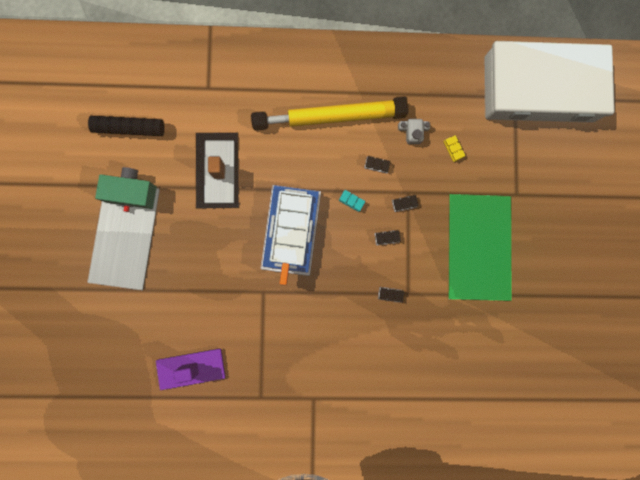

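View pics/scene0.png

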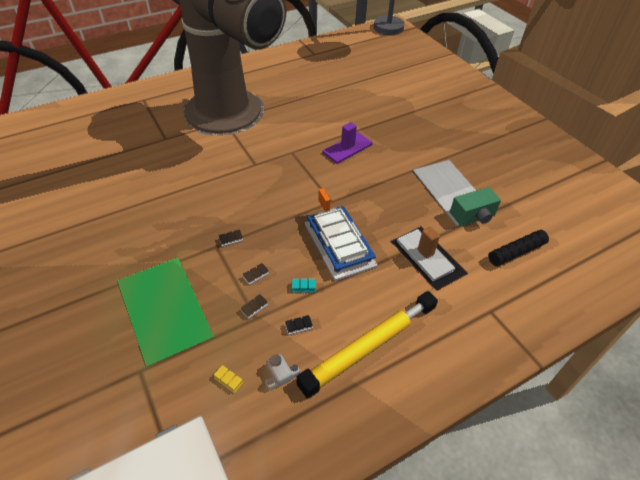

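View pics/wrist0.png

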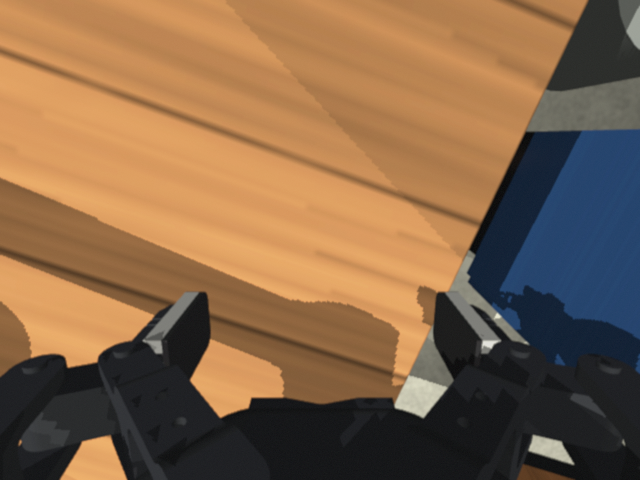

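```bash
cat > h.py <<'E'
from cell import *
import cv2,numpy as np
np.set_printoptions(precision=4,suppress=True)
def snap(n,name):
    i=camera_info(n);p,d=read_camera(n);cv2.imwrite(f'pics/{name}.png',p);np.save(f'pics/{name}.npy',d)
    np.savez(f'pics/{name}_i.npz',K=i['mtx'],T=i['T']);return p,d,i['mtx'],i['T']
def load(name):
    z=np.load(f'pics/{name}_i.npz');return cv2.imread(f'pics/{name}.png'),np.load(f'pics/{name}.npy'),z['K'],z['T']
def cloud(d,K,T):
    v,u=np.mgrid[:480,:640]
    c=np.stack([(u-K[0,2])/K[0,0]*d,(v-K[1,2])/K[1,1]*d,d],-1)
    return c@T[:3,:3].T+T[:3,3]
def plane(u,v,z,K,T):
    r=T[:3,:3]@np.array([(u-K[0,2])/K[0,0],(v-K[1,2])/K[1,1],1]);s=(z-T[2,3])/r[2];return T[:3,3]+s*r
def proj(P,K,T):
    c=(np.atleast_2d(P)-T[:3,3])@T[:3,:3];return np.c_[K[0,0]*c[:,0]/c[:,2]+K[0,2],K[1,1]*c[:,1]/c[:,2]+K[1,2]]
def ortho(p,W,x0,x1,y0,y1,z0,z1,s=1000):
    """splat colours into map: row=-x, col=-y"""
    m=(W[...,2]>z0)&(W[...,2]<z1)&(W[...,0]>x0)&(W[...,0]<x1)&(W[...,1]>y0)&(W[...,1]<y1)
    im=np.zeros((int((x1-x0)*s)+1,int((y1-y0)*s)+1,3),np.uint8)
    im[((x1-W[m][:,0])*s).astype(int),((y1-W[m][:,1])*s).astype(int)]=p[m];return im
E
python3 - <<'E'
from h import *
p,d,K,T=snap('top','t1')
W=cloud(d,K,T)
print(W[440,20],W[250,600],W[100,180])
hsv=cv2.cvtColor(p,cv2.COLOR_BGR2HSV)
H,S,V=hsv[...,0],hsv[...,1],hsv[...,2]
def rep(n,m,mn=40):
    k,l,s,c=cv2.connectedComponentsWithStats(m.astype(np.uint8))
    for j in range(1,k):
        if s[j,4]<mn: continue
        q=W[l==j]; q=q[q[:,2]>-.01]
        r=cv2.minAreaRect((q[:,:2]*1000).astype(np.float32))
        print(n,'px',c[j].round(),s[j,4],'mean',np.median(q,0),'rect',np.round(r[0],1),np.round(r[1],1),round(r[2],1),'zmax',np.percentile(q[:,2],95))
rep('green',(H>45)&(H<85)&(S>100))
rep('orange',(H<12)&(S>200)&(V>170),15)
rep('blue',(H>100)&(H<125)&(S>130))
rep('dark',(V<70)&(np.abs(W[...,2]-.02)<.03),60)
rep('high',(W[...,2]>.008)&(W[...,2]<.2),60)
E
```

```text
[ 0.1666  0.5071 -0.002 ] [ 0.5262 -0.5623  0.0014] [ 0.7984  0.2479 -0.0004]
green px [480. 247.] 6504 mean [ 0.5267 -0.3277  0.0026] rect [ 530.5 -187.3] [404.2 200.7] 89.2 zmax 0.00535089746179464
blue px [267. 256.] 84 mean [0.5001 0.0729 0.0312] rect [505.6  71.6] [43.6 14.5] 2.5 zmax 0.03385678726784445
dark px [401. 108.] 250 mean [ 0.7838 -0.1703  0.0331] rect [ 788.7 -170.3] [32.1 23.7] 5.4 zmax 0.036302812033270404
dark px [259. 121.] 243 mean [0.7516 0.0938 0.0303] rect [755.   94.2] [26.5 27.9] 8.9 zmax 0.03353942223007339
dark px [126. 126.] 1237 mean [0.736  0.3368 0.0305] rect [738.8 338.8] [130.3  29. ] 88.5 zmax 0.03470741429755029
dark px [213. 167.] 1017 mean [0.6734 0.1982 0.0035] rect [663.9 173.3] [142.8  77.7] 2.2 zmax 0.00624886031952232
dark px [378. 164.] 210 mean [ 0.6804 -0.1304  0.015 ] rect [ 681.  -130.1] [41.3 19.6] 77.8 zmax 0.017159960515667854
dark px [144. 198.] 198 mean [0.5999 0.2871 0.0268] rect [596.3 320. ] [37.2 91.2] 20.5 zmax 0.044310738224743906
dark px [406. 203.] 233 mean [ 0.6074 -0.1834  0.0143] rect [ 608.  -183.4] [19.9 43.3] 12.5 zm
[... 1201 characters left out ...]
gh px [291. 230.] 4211 mean [0.5494 0.0315 0.0354] rect [543.2  32.2] [ 91.8 181.5] 83.4 zmax 0.04715059998891247
high px [352. 200.] 281 mean [ 0.6107 -0.0821  0.0144] rect [611.4 -82.5] [44.5 22.8] 61.3 zmax 0.01790137525867186
high px [406. 202.] 280 mean [ 0.609  -0.1835  0.0143] rect [ 609.  -183.7] [22.6 44.5] 15.0 zmax 0.01736660869652503
high px [388. 237.] 285 mean [ 0.5429 -0.1501  0.0145] rect [ 543.4 -150.7] [22.9 45.7] 8.1 zmax 0.017278756602795764
high px [392. 294.] 284 mean [ 0.4365 -0.1572  0.0143] rect [ 436.3 -157.7] [44.7 22.6] 83.3 zmax 0.017223673708092597
high px [190. 369.] 1825 mean [0.3004 0.2017 0.0108] rect [297.4 207.4] [ 54.3 118.4] 10.7 zmax 0.06986614395976357
```

```bash
python3 - <<'E'
from h import *
a=cv2.imread('pics/top0.png');s=cv2.imread('pics/scene0.png')
cv2.imwrite('pics/c1.png',cv2.resize(a[120:320,330:530],(600,600),interpolation=cv2.INTER_CUBIC))
cv2.imwrite('pics/c2.png',cv2.resize(s[180:400,180:360],(490,600),interpolation=cv2.INTER_CUBIC))
E
```

```text
(no output)
```

View pics/c1.png

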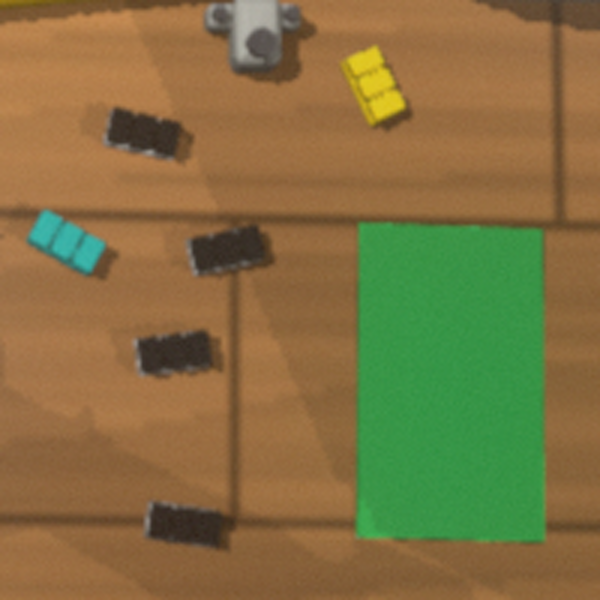

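View pics/c2.png

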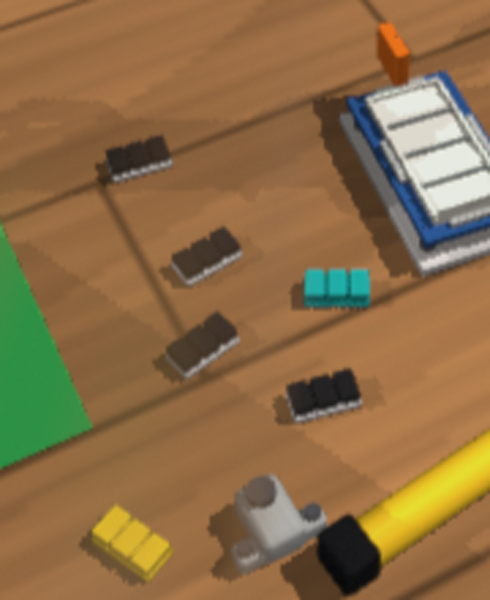

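The candidates at top-picture pixels (378,164), (405,203), (388,238) and (391,295) are black on alloy, so they are the four shoes and all lie rubber up. The turquoise one (352,201) and yellow one (455,149) are decoys. The purple tamper (190,370) is also a decoy, and the real one with the wooden handle stands at (218,170).

Next I move over the work area for a closer measurement.

```bash
python3 -m jog '[{"slide":[0.025,0.04,0.01],"angular":[0,0,-2.5],"grip":0.085},{"slide":[0.025,0.04,0.01],"angular":[0,0,-2.5],"grip":0.085},{"slide":[0.025,0.04,0],"angular":[0,0,-2.5],"grip":0.085},{"slide":[0.025,0.04,0],"angular":[0,0,-2.5],"grip":0.085},{"slide":[0.025,0.04,0],"angular":[0,0,-2.5],"grip":0.085},{"slide":[0.025,0.04,0],"angular":[0,0,-2.5],"grip":0.085},{"slide":[0.025,0.04,0],"angular":[0,0,-2.5],"grip":0.085},{"slide":[0.025,0.04,0],"angular":[0,0,-2.5],"grip":0.085},{"slide":[0.025,0.04,0],"angular":[0,0,-2.5],"grip":0.085},{"slide":[0.025,0.04,0],"angular":[0,0,-2.5],"grip":0.085}]' 60
python3 -m jog '[{"slide":[0.025,0.04,0],"angular":[0,0,-1.3],"grip":0.046},{"slide":[0.025,0.04,0],"angular":[0,0,0],"grip":0.046},{"slide":[0.02,0.025,0],"angular":[0,0,0],"grip":0.046},{"slide":[0,0,0],"angular":[0,0,0],"grip":0.046},{"slide":[0,0,0],"angular":[0,0,0],"grip":0.046},{"slide":[0,0,0],"angular":[0,0,0],"grip":0.046}]'
python3 - <<'E'
from h import *
print(observe())
snap('wrist','w1')
E
```

```text
time_s: 1.2
ee_pos: [0.4607, -0.1869, 0.2513]
tool_rot: [3.141, -0.0, -0.095]
ft_force: [0.4, 0.1, 0.7]
finger_gap: 1.0
time_s: 1.8
ee_pos: [0.5293, -0.0844, 0.2509]
tool_rot: [3.141, 0.001, -0.117]
ft_force: [-0.2, -0.4, -0.2]
finger_gap: 0.537
{'time_s': 1.8, 'joints': array([-0.2389,  0.1186,  1.8226, -0.0006,  1.2014,  1.4489]), 'joint_velocities': array([-0.0169, -0.0051,  0.0034,  0.0024, -0.001 ,  0.0013]), 'tau': array([  0.5194, -33.01  , -27.8551,   0.0308,  -0.0078,  -0.0018]), 'ee_pos': array([ 0.5293, -0.0844,  0.2509]), 'tool_rot': array([ 3.1411,  0.0011, -0.1168]), 'ft_force': array([-0.2073, -0.4128, -0.1562]), 'ft_torque': array([-0.0079,  0.0274,  0.0241]), 'finger_gap': 0.5368624913880324}
```

View pics/w1.png

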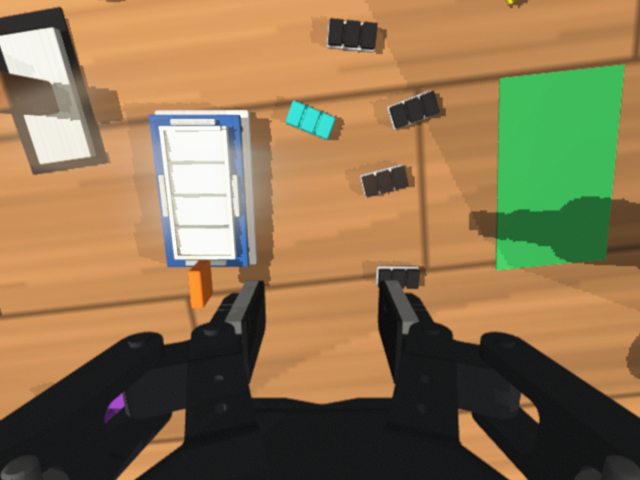

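The wrist view shows the four shoes at about (353,36), (415,109), (386,180) and (399,277), the tray at (200,190) with its fin at (201,285), and the finger tips at (262,285) and (380,285).

```bash
cat >> h.py <<'E'
def blobs(W,m,mn=60):
    k,l,s,c=cv2.connectedComponentsWithStats(m.astype(np.uint8))
    for j in range(1,k):
        if s[j,4]<mn: continue
        q=W[l==j]
        r=cv2.minAreaRect((q[:,:2]*1000).astype(np.float32))
        (a,b),(w,h),an=r
        L=an if w>=h else an+90
        L=(L+90)%180-90
        print('px',c[j].round(),s[j,4],'ctr',np.round([a,b],1),'mean',np.round(q[:,:2].mean(0)*1000,1),'size',np.round(sorted([w,h]),1),'longdir',round(L,1),'z',np.round(np.percentile(q[:,2],[5,50,95])*1000,1))
E
python3 - <<'E'
from h import *
p,d,K,T=load('w1');W=cloud(d,K,T)
m=np.zeros((480,640),bool);m[20:300,260:470]=1
t=W[...,2]
print('table',np.median(t[200:280,440:480]),np.median(t[50:80,280:320]),np.median(t[330:340,10:60]))
blobs(W,m&(t>.010)&(t<.03))
hsv=cv2.cvtColor(p,cv2.COLOR_BGR2HSV);H,S,V=[hsv[...,i] for i in range(3)]
b=(H>105)&(H<125)&(S>120)&(V>80);b[:, :140]=0;b[:,260:]=0;b[300:]=0
print('plate');blobs(W,b&(t>.02)&(t<.04),50)
m=np.zeros((480,640),bool);m[100:320,140:260]=1
print('tray>38');blobs(W,m&(t>.0355)&(t<.1),30)
print('tray+plate');blobs(W,m&(t>.025)&(t<.1),30)
print('base');blobs(W,m&(t>.006)&(t<.1),30)
print('fin');blobs(W,m&(t>.06),15)
# fingers in tool frame
o=observe();R=cv2.Rodrigues(np.array([np.pi,0,0]))[0]
y=o['tool_rot'][2];Rz=np.array([[np.cos(y),-np.sin(y),0],[np.sin(y),np.cos(y),0],[0,0,1]])
F=(W-o['ee_pos'])@(Rz@R)
for v in range(276,300,3):
  for u in (245,255,260,380,385,395): print((v,u),np.round(F[v,u]*1000,1),end=' ')
  print()
E
```

```text
table -5.543307022079502e-05 -2.9002124753985115e-05 -0.0005374949083344627
px [352.  33.] 1252 ctr [ 681.6 -131.1] mean [ 680.9 -131.2] size [22.3 44.4] longdir 78.2 z [12.7 14.8 16.3]
px [414. 109.] 1092 ctr [ 608.4 -184.1] mean [ 608.5 -183.8] size [21.9 44.4] longdir -76.7 z [12.7 14.9 16.4]
px [310. 119.] 1042 ctr [610.9 -83.1] mean [611. -83.] size [21.9 44.4] longdir 61.6 z [12.9 14.7 16. ]
px [385. 181.] 943 ctr [ 542.6 -151. ] mean [ 543.  -150.8] size [22.5 44.3] longdir -82.0 z [12.7 14.8 16.1]
px [401. 277.] 626 ctr [ 435.7 -157.7] mean [ 437.9 -160.4] size [22.4 44.4] longdir 81.6 z [12.  14.6 15.9]
plate
px [205. 122.] 572 ctr [614.1  23.2] mean [619.5  12.9] size [23.2 82.6] longdir 83.1 z [31.8 33.1 34.4]
px [240. 252.] 394 ctr [491.7   0.4] mean [490.5   2.9] size [19.9 44.2] longdir -32.8 z [29.6 30.7 32.1]
px [173. 258.] 189 ctr [495.6  70. ] mean [492.6  72.6] size [18.3 22.9] longdir -6.9 z [29.5 30.6 31.8]
tray>38
px [193. 121.] 265 ctr [620.6  22.8] mean [620.5  22.6] size [ 4.5 40.6] longdir 83.3 z [36.7 38.1 39.3]
px [198. 193.] 7444 ctr [534.6  33. ] mean [5
[... 1289 characters left out ...]
8, 255) [ 11.4 -24.8 -14.5] (288, 260) [ 10.4 -23.4 -12.2] (288, 380) [ 7.7 22.8 -5.7] (288, 385) [ 11.7  23.  -15.2] (288, 395) [ 11.3  26.8 -14.4] 
(291, 245) [ 11.1 -28.1 -16.5] (291, 255) [ 11.7 -24.2 -17.8] (291, 260) [  9.5 -23.3 -12.9] (291, 380) [ 6.8 22.7 -6.6] (291, 385) [ 11.1  22.8 -16.6] (291, 395) [ 11.6  26.2 -17.8] 
(294, 245) [ 11.1 -27.6 -19.2] (294, 255) [ 11.7 -23.8 -20.5] (294, 260) [  8.6 -23.2 -13.4] (294, 380) [ 5.4 22.8 -6.3] (294, 385) [ 10.   22.8 -16.8] (294, 395) [ 11.8  25.6 -20.8] 
(297, 245) [ 11.9 -26.7 -23.5] (297, 255) [ 11.3 -23.5 -22.2] (297, 260) [  7.1 -23.4 -12.9] (297, 380) [ 4.2 22.8 -6.6] (297, 385) [  9.3  22.7 -17.8] (297, 395) [ 11.4  25.3 -22.5]
```

```bash
python3 -m jog '[{"slide":[0.0027,-0.0133,-0.042],"angular":[0,0,2.94],"grip":0.085},{"slide":[0.0027,-0.0133,-0.042],"angular":[0,0,2.94],"grip":0.085},{"slide":[0.0027,-0.0133,-0.042],"angular":[0,0,2.94],"grip":0.085},{"slide":[0.0027,-0.0133,-0.042],"angular":[0,0,2.94],"grip":0.085},{"slide":[0.0026,-0.0132,-0.042],"angular":[0,0,2.94],"grip":0.085},{"slide":[0,0,0],"angular":[0,0,0],"grip":0.075}]' 40
python3 - <<'E'
from h import *
o=observe();print(o['ee_pos'],o['tool_rot'],o['finger_gap'])
p,d,K,T=snap('wrist','w2');W=cloud(d,K,T);t=W[...,2]
m=np.zeros((480,640),bool);m[150:400,220:420]=1
blobs(W,m&(t>.010)&(t<.03))
E
```

```text
time_s: 2.45
ee_pos: [0.5368, -0.1505, 0.0344]
tool_rot: [-3.135, 0.013, 0.137]
ft_force: [-2.1, 0.9, -0.8]
finger_gap: 0.884
[ 0.5368 -0.1505  0.0344] [-3.1352  0.013   0.1367] 0.8837876184305203
px [393. 156.] 622 ctr [ 597. -174.] mean [ 597.4 -172.9] size [ 6.3 20.4] longdir -81.8 z [12.8 14.8 15.9]
px [324. 268.] 4321 ctr [ 542.4 -150.7] mean [ 543.4 -150.6] size [22.6 44.5] longdir -81.8 z [12.5 14.7 15.8]
```

View pics/w2.png

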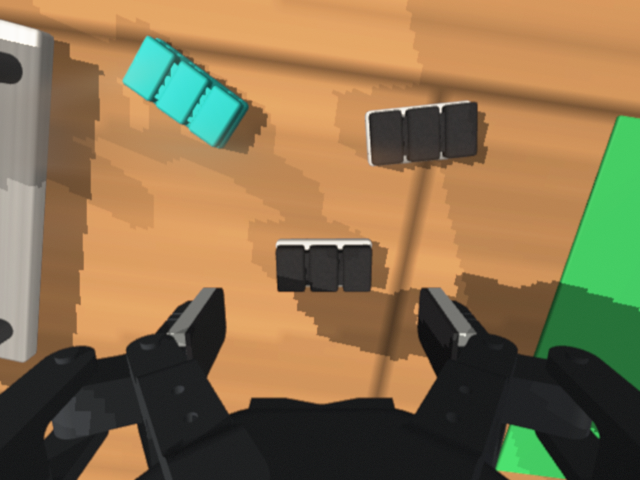

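The target shoe is centred between the fingers at (324,268). I lower onto it and grip.

```bash
python3 -m jog '[{"slide":[0,0,-0.02],"angular":[0,0,0],"grip":0.075},{"slide":[0,0,-0.0195],"angular":[0,0,0],"grip":0.075},{"slide":[0,0,0],"angular":[0,0,0],"grip":0.075},{"slide":[0,0,0],"angular":[0,0,0],"grip":0.075}]' 40
python3 -m jog '[{"slide":[0,0,0],"angular":[0,0,0],"grip":0.04},{"slide":[0,0,0],"angular":[0,0,0],"grip":0.04},{"slide":[0,0,0],"angular":[0,0,0],"grip":0.04},{"slide":[0,0,0],"angular":[0,0,0],"grip":0.04},{"slide":[0,0,0],"angular":[0,0,0],"grip":0.04}]' 40
```

```text
time_s: 2.9
ee_pos: [0.5447, -0.1505, 0.0041]
tool_rot: [3.14, -0.003, 0.14]
ft_force: [-0.1, -0.2, 0.4]
finger_gap: 0.879
time_s: 3.4
ee_pos: [0.5451, -0.1506, 0.0039]
tool_rot: [3.14, -0.003, 0.14]
ft_force: [-0.9, 0.9, 5.4]
finger_gap: 0.525
```

```bash
python3 -m jog '[{"slide":[0,0,0.03],"angular":[0,0,0],"grip":0.04},{"slide":[0,0.01,0.04],"angular":[0,0,-2],"grip":0.04},{"slide":[0,0.035,0.016],"angular":[0,0,-3],"grip":0.04},{"slide":[0,0.04,0],"angular":[0,0,-3],"grip":0.04},{"slide":[-0.002,0.04,0],"angular":[0,0,-3],"grip":0.04},{"slide":[-0.003,0.035,0],"angular":[0,0,-3],"grip":0.04},{"slide":[0,0.02,0],"angular":[0,0,-0.6],"grip":0.04},{"slide":[0,0,0],"angular":[0,0,0],"grip":0.04},{"slide":[0,0,0],"angular":[0,0,0],"grip":0.04}]' 40
python3 - <<'E'
from h import *
o=observe();print(o['ee_pos'],o['tool_rot'],o['finger_gap'])
p,d,K,T=snap('wrist','w3')
E
```

```text
time_s: 4.3
ee_pos: [0.5387, 0.0301, 0.0883]
tool_rot: [3.141, -0.001, -0.113]
ft_force: [-0.6, 0.1, -0.5]
finger_gap: 0.524
[0.5387 0.0301 0.0883] [ 3.1412 -0.001  -0.1128] 0.5235344880989518
```

View pics/w3.png

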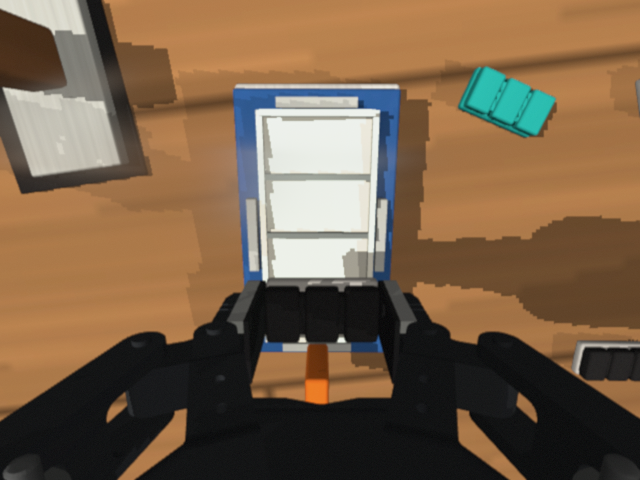

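The shoe is held level between the fingers at (322,312), over the white tray with its front edge at (320,112).

```bash
cat >> h.py <<'E'
def tool(W,o):
    R=np.diag([1,-1,-1.]);y=o['tool_rot'][2];Rz=np.array([[np.cos(y),-np.sin(y),0],[np.sin(y),np.cos(y),0],[0,0,1]])
    return (W-o['ee_pos'])@(Rz@R)
def held(W,o,m0=None):
    F=tool(W,o)
    v,u=np.mgrid[:480,:640]
    m=(abs(F[...,1])<.0215)&(F[...,2]<.012)&(F[...,2]>-.04)&(abs(F[...,0])<.03)&(v<352)
    q=F[m];top=q[q[:,2]<np.percentile(q[:,2],5)+.004]
    print('held x',np.round(np.percentile(q[:,0],[.5,50,99.5])*1000,1),'y',np.round(np.percentile(q[:,1],[1,99])*1000,1),'z(tool)',np.round(np.percentile(q[:,2],[1,50,99])*1000,1),len(q))
    mm=m&(abs(F[...,1])<.019)
    for lo,hi in((-.03,-.015),(-.015,-.012),(-.012,-.009),(-.009,-.006),(-.006,0)):
        s=F[mm&(F[...,2]>lo)&(F[...,2]<=hi)]
        if len(s)>20: print('  z',lo,hi,'xmin/max',np.round(np.percentile(s[:,0],[1,99])*1000,1),len(s))
def trayrect(W,p,zlo,zhi,sel):
    m=(W[...,2]>zlo)&(W[...,2]<zhi)&sel
    blobs(W,m,100)
E
python3 - <<'E'
from h import *
o=observe();p,d,K,T=load('w3');W=cloud(d,K,T)
held(W,o)
hsv=cv2.cvtColor(p,cv2.COLOR_BGR2HSV)
sel=np.zeros((480,640),bool);sel[90:278,225:410]=1
print('white');trayrect(W,p,.0345,.06,sel)
print('front');s2=sel.copy();s2[135:]=0;s2[:,:240]=0;trayrect(W,p,.044,.06,s2)
s3=sel.copy();s3[140:]=0;trayrect(W,p,.026,.06,s3)
E
```

```text
held x [-13.1   1.    9.5] y [-21.1  20.9] z(tool) [-12.2 -10.6   1.4] 7018
  z -0.015 -0.012 xmin/max [-11.4   8.2] 153
  z -0.012 -0.009 xmin/max [-12.9   8.4] 4552
  z -0.009 -0.006 xmin/max [-10.5   8.7] 502
  z -0.006 0 xmin/max [5.1 9.6] 828
white
px [319. 188.] 21058 ctr [575.6  24.8] mean [577.   26.7] size [66.9 95. ] longdir -6.4 z [35.2 36.8 41.4]
px [252. 233.] 731 ctr [556.8  65.4] mean [557.7  65.1] size [ 5.5 40.4] longdir -6.3 z [35.6 36.9 38. ]
front
px [317. 112.] 817 ctr [614.7  23.4] mean [614.7  23.4] size [ 2.8 53.9] longdir 83.5 z [48.1 49.2 50.2]
px [317. 114.] 8220 ctr [614.4  24.1] mean [614.4  23.8] size [23.8 84.7] longdir 83.5 z [32.3 36.6 49.2]
```

```bash
python3 -m jog '[{"slide":[0.0013,0.002,-0.015],"angular":[0,0,0],"grip":0.04},{"slide":[0,0,-0.015],"angular":[0,0,0],"grip":0.04},{"slide":[0,0,-0.01],"angular":[0,0,0],"grip":0.04},{"slide":[0,0,0],"angular":[0,0,0],"grip":0.04},{"slide":[0,0,-0.004],"angular":[0,0,0],"grip":0.04},{"slide":[0,0,-0.002],"angular":[0,0,0],"grip":0.04},{"slide":[0,0,0],"angular":[0,0,0],"grip":0.04}]' 40
python3 - <<'E'
from h import *
o=observe();print(o['ee_pos'],o['tool_rot'],o['finger_gap'],o['ft_force'])
E
```

```text
time_s: 5.05
ee_pos: [0.5398, 0.0319, 0.0417]
tool_rot: [-3.142, -0.0, -0.115]
ft_force: [-0.8, -0.7, 0.1]
finger_gap: 0.525
[0.5398 0.0319 0.0417] [-3.1416 -0.     -0.1145] 0.5252518993300267 [-0.7636 -0.749   0.0857]
```

```bash
python3 -m jog '[{"slide":[0,0,-0.0015],"angular":[0,0,0],"grip":0.04},{"slide":[0,0,0],"angular":[0,0,0],"grip":0.04},{"slide":[0,0,0],"angular":[0,0,0],"grip":0.065},{"slide":[0,0,0],"angular":[0,0,0],"grip":0.065},{"slide":[0,0,0],"angular":[0,0,0],"grip":0.065},{"slide":[0,0,0.02],"angular":[0,0,0],"grip":0.065},{"slide":[0,0,0.03],"angular":[0,0,0],"grip":0.065},{"slide":[0,0,0.03],"angular":[0,0,0],"grip":0.065},{"slide":[0,0,0],"angular":[0,0,0],"grip":0.075},{"slide":[0,0,0],"angular":[0,0,0],"grip":0.075}]' 40
python3 - <<'E'
from h import *
o=observe();print(o['ee_pos'],o['tool_rot'],o['finger_gap'],o['ft_force'])
snap('wrist','w4')
E
```

```text
time_s: 6.05
ee_pos: [0.5404, 0.032, 0.1211]
tool_rot: [-3.141, -0.002, -0.114]
ft_force: [-0.2, -0.2, -0.1]
finger_gap: 0.882
[0.5404 0.032  0.1211] [-3.1414 -0.0021 -0.1145] 0.8819249488116431 [-0.1992 -0.2277 -0.0516]
```

View pics/w4.png

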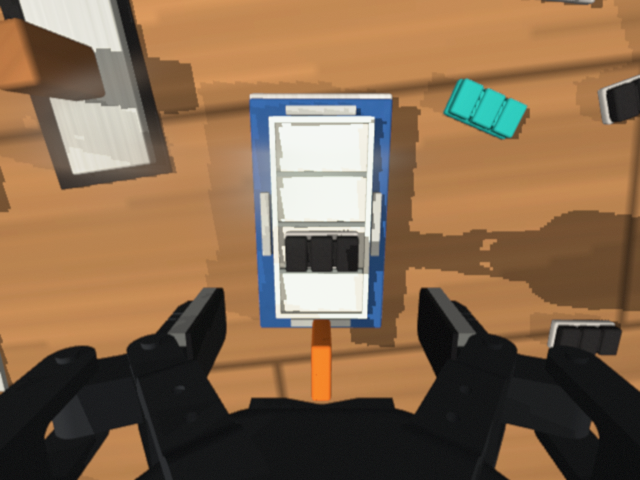

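The first shoe lies squarely in the second lane at (321,253). Next is shoe B.

```bash
python3 -m jog '[{"slide":[0.011,-0.036,0],"angular":[0,0,3.3],"grip":0.075},{"slide":[0.011,-0.036,0],"angular":[0,0,3.4],"grip":0.075},{"slide":[0.011,-0.036,-0.01],"angular":[0,0,3.4],"grip":0.075},{"slide":[0.011,-0.036,-0.02],"angular":[0,0,3.4],"grip":0.075},{"slide":[0.012,-0.036,-0.02],"angular":[0,0,3.4],"grip":0.075},{"slide":[0.012,-0.036,-0.02],"angular":[0,0,3.3],"grip":0.075},{"slide":[0,0,0],"angular":[0,0,0],"grip":0.075},{"slide":[0,0,0],"angular":[0,0,0],"grip":0.075},{"slide":[0,0,0],"angular":[0,0,0],"grip":0.075}]' 40
python3 - <<'E'
from h import *
o=observe();print(o['ee_pos'],o['tool_rot'],o['finger_gap'])
p,d,K,T=snap('wrist','w5');W=cloud(d,K,T);t=W[...,2]
F=tool(W,o)
blobs(W,(abs(F[...,0])<.03)&(abs(F[...,1])<.028)&(t>.010)&(t<.03))
blobs(F,(abs(F[...,0])<.03)&(abs(F[...,1])<.028)&(t>.010)&(t<.03))
E
```

```text
time_s: 7.0
ee_pos: [0.6067, -0.1829, 0.0494]
tool_rot: [-3.14, 0.002, 0.238]
ft_force: [0.2, 0.3, 0.5]
finger_gap: 0.882
[ 0.6067 -0.1829  0.0494] [-3.1399  0.0017  0.2381] 0.8818332781342421
px [324. 266.] 3633 ctr [ 608.6 -183.8] mean [ 609.3 -183.7] size [22.  44.5] longdir -76.5 z [12.6 14.7 15.8]
px [324. 266.] 3633 ctr [1.6 1.3] mean [2.3 1.3] size [22.  44.5] longdir -89.8 z [33.5 34.6 36.8]
```

```bash
python3 -m jog '[{"slide":[0.0017,-0.001,-0.02],"angular":[0,0,0],"grip":0.075},{"slide":[0,0,-0.016],"angular":[0,0,0],"grip":0.075},{"slide":[0,0,-0.0095],"angular":[0,0,0],"grip":0.075},{"slide":[0,0,0],"angular":[0,0,0],"grip":0.075},{"slide":[0,0,0],"angular":[0,0,0],"grip":0.04},{"slide":[0,0,0],"angular":[0,0,0],"grip":0.04},{"slide":[0,0,0],"angular":[0,0,0],"grip":0.04},{"slide":[0,0,0],"angular":[0,0,0],"grip":0.04},{"slide":[0,0,0],"angular":[0,0,0],"grip":0.04}]' 40
```

```text
time_s: 7.95
ee_pos: [0.6105, -0.1855, 0.0059]
tool_rot: [3.14, -0.002, 0.238]
ft_force: [-0.4, -0.4, 3.5]
finger_gap: 0.523
```

```bash
python3 -m jog '[{"slide":[0,0,0.03],"angular":[0,0,0],"grip":0.04},{"slide":[-0.004,0.02,0.036],"angular":[0,0,-2],"grip":0.04},{"slide":[-0.007,0.036,0.018],"angular":[0,0,-3.4],"grip":0.04},{"slide":[-0.007,0.036,0],"angular":[0,0,-3.4],"grip":0.04},{"slide":[-0.007,0.036,0],"angular":[0,0,-3.4],"grip":0.04},{"slide":[-0.007,0.036,0],"angular":[0,0,-3.4],"grip":0.04},{"slide":[-0.006,0.032,0],"angular":[0,0,-3.2],"grip":0.04},{"slide":[-0.003,0.018,0],"angular":[0,0,-1.4],"grip":0.04},{"slide":[0,0,0],"angular":[0,0,0],"grip":0.04},{"slide":[0,0,0],"angular":[0,0,0],"grip":0.04}]' 40
python3 - <<'E'
from h import *
o=observe();print(o['ee_pos'],o['tool_rot'],o['joint_velocities'])
p,d,K,T=snap('wrist','w6');W=cloud(d,K,T)
o2=observe();print(o2['ee_pos'])
held(W,o)
sel=np.zeros((480,640),bool);sel[90:278,225:410]=1
s2=sel.copy();s2[:,:240]=0;trayrect(W,p,.044,.06,s2)
E
```

```text
time_s: 8.95
ee_pos: [0.5682, 0.029, 0.0886]
tool_rot: [3.141, 0.0, -0.113]
ft_force: [-0.2, -0.2, -0.4]
finger_gap: 0.524
[0.5682 0.029  0.0886] [ 3.141   0.0002 -0.1128] [-0.0234  0.0057 -0.0096 -0.0005 -0.0014  0.0034]
[0.5685 0.0284 0.0887]
held x [-12.    2.1  10.8] y [-21.  21.] z(tool) [-10.3  -8.8   3.3] 6917
  z -0.012 -0.009 xmin/max [-11.5   9.2] 2398
  z -0.009 -0.006 xmin/max [-12.1   9.7] 2537
  z -0.006 0 xmin/max [ 6.  10.7] 775
px [322. 176.] 884 ctr [614.8  23.5] mean [615.   23.5] size [ 3.3 53.8] longdir 83.4 z [45.5 49.2 50.3]
```

View pics/w6.png

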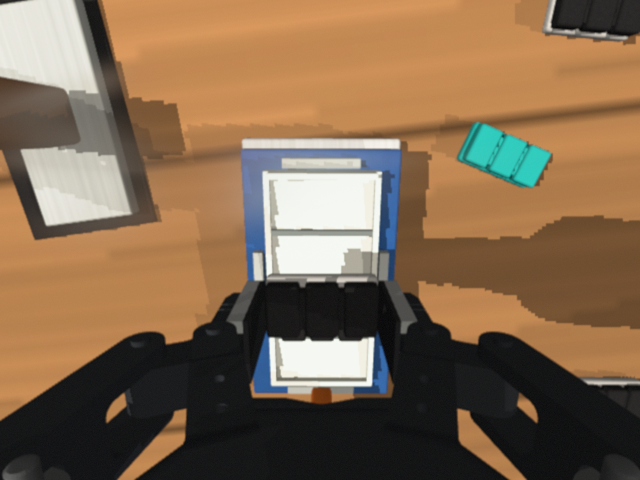

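```bash
python3 -m jog '[{"slide":[0.0007,0.0003,-0.015],"angular":[0,0,0],"grip":0.04},{"slide":[0,0,-0.015],"angular":[0,0,0],"grip":0.04},{"slide":[0,0,-0.01],"angular":[0,0,0],"grip":0.04},{"slide":[0,0,0],"angular":[0,0,0],"grip":0.04},{"slide":[0,0,-0.003],"angular":[0,0,0],"grip":0.04},{"slide":[0,0,-0.0015],"angular":[0,0,0],"grip":0.04},{"slide":[0,0,0],"angular":[0,0,0],"grip":0.04},{"slide":[0,0,0],"angular":[0,0,0],"grip":0.04}]' 40
```

```text
time_s: 9.8
ee_pos: [0.5694, 0.0293, 0.0446]
tool_rot: [-3.142, -0.001, -0.114]
ft_force: [-0.1, 0.3, -0.5]
finger_gap: 0.52
```

```bash
python3 -m jog '[{"slide":[0.0004,-0.0005,-0.0022],"angular":[0,0,0],"grip":0.04},{"slide":[0,0,0],"angular":[0,0,0],"grip":0.04},{"slide":[0,0,0],"angular":[0,0,0],"grip":0.065},{"slide":[0,0,0],"angular":[0,0,0],"grip":0.065},{"slide":[0,0,0],"angular":[0,0,0],"grip":0.065},{"slide":[0,0,0.02],"angular":[0,0,0],"grip":0.065},{"slide":[0,0,0.03],"angular":[0,0,0],"grip":0.065},{"slide":[0,0,0.03],"angular":[0,0,0],"grip":0.065},{"slide":[0,0,0],"angular":[0,0,0],"grip":0.075},{"slide":[0,0,0],"angular":[0,0,0],"grip":0.075}]' 40
python3 - <<'E'
from h import *
o=observe();print(o['ee_pos'],o['tool_rot'],o['finger_gap'],o['ft_force'])
snap('wrist','w7')
E
```

```text
time_s: 10.8
ee_pos: [0.5701, 0.0287, 0.1229]
tool_rot: [-3.141, -0.002, -0.114]
ft_force: [-0.1, -0.0, 0.2]
finger_gap: 0.875
[0.5701 0.0287 0.1229] [-3.1414 -0.0018 -0.1145] 0.8753082586650746 [-0.1107 -0.0351  0.2347]
```

View pics/w7.png

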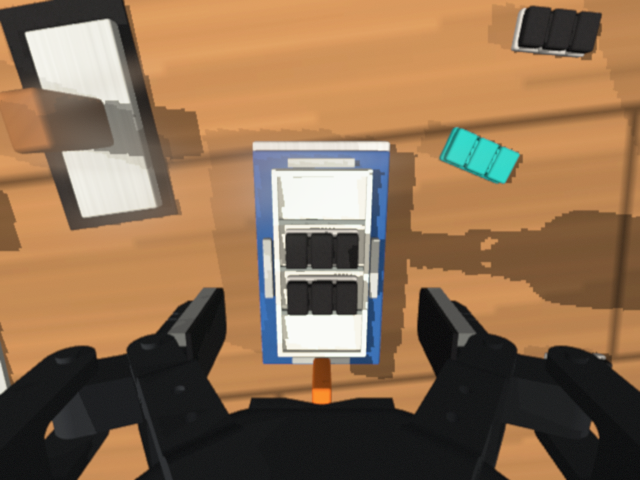

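Two shoes are seated at (322,250) and (322,296). Next is shoe A, up by the caliper.

```bash
python3 -m jog '[{"slide":[0.018,-0.026,0],"angular":[0,0,-0.8],"grip":0.075},{"slide":[0.018,-0.026,0],"angular":[0,0,-0.9],"grip":0.075},{"slide":[0.018,-0.026,-0.01],"angular":[0,0,-0.9],"grip":0.075},{"slide":[0.018,-0.026,-0.02],"angular":[0,0,-0.9],"grip":0.075},{"slide":[0.018,-0.026,-0.02],"angular":[0,0,-0.9],"grip":0.075},{"slide":[0.014,-0.02,-0.02],"angular":[0,0,-0.8],"grip":0.075},{"slide":[0.007,-0.01,0],"angular":[0,0,0],"grip":0.075},{"slide":[0,0,0],"angular":[0,0,0],"grip":0.075},{"slide":[0,0,0],"angular":[0,0,0],"grip":0.075},{"slide":[0,0,0],"angular":[0,0,0],"grip":0.075}]' 40
python3 - <<'E'
from h import *
o=observe();print(o['ee_pos'],o['tool_rot'],o['joint_velocities'])
p,d,K,T=snap('wrist','w8');W=cloud(d,K,T);t=W[...,2]
F=tool(W,o)
blobs(W,(abs(F[...,0])<.03)&(abs(F[...,1])<.028)&(t>.010)&(t<.03))
blobs(F,(abs(F[...,0])<.03)&(abs(F[...,1])<.028)&(t>.010)&(t<.03))
E
```

```text
time_s: 11.85
ee_pos: [0.6805, -0.1301, 0.053]
tool_rot: [-3.141, -0.0, -0.204]
ft_force: [0.3, 0.5, 0.3]
finger_gap: 0.881
[ 0.6805 -0.1301  0.053 ] [-3.1413 -0.0004 -0.2042] [ 0.0037 -0.009   0.0001 -0.0004 -0.0016  0.    ]
px [322. 264.] 3526 ctr [ 681.6 -130.7] mean [ 682.5 -131. ] size [22.6 44.5] longdir 78.4 z [12.4 14.7 15.8]
px [322. 264.] 3526 ctr [1.3 0.3] mean [2.1 0.4] size [22.6 44.5] longdir 89.9 z [37.2 38.2 40.6]
```

```bash
python3 -m jog '[{"slide":[0.0005,-0.0005,-0.02],"angular":[0,0,0],"grip":0.075},{"slide":[0,0,-0.02],"angular":[0,0,0],"grip":0.075},{"slide":[0,0,-0.01],"angular":[0,0,0],"grip":0.075},{"slide":[0,0,0],"angular":[0,0,0],"grip":0.075},{"slide":[0,0,0],"angular":[0,0,0],"grip":0.04},{"slide":[0,0,0],"angular":[0,0,0],"grip":0.04},{"slide":[0,0,0],"angular":[0,0,0],"grip":0.04},{"slide":[0,0,0],"angular":[0,0,0],"grip":0.04},{"slide":[0,0,0],"angular":[0,0,0],"grip":0.04}]' 40
```

```text
time_s: 12.8
ee_pos: [0.6817, -0.1319, 0.0029]
tool_rot: [3.142, -0.001, -0.205]
ft_force: [-0.0, 0.4, 2.3]
finger_gap: 0.523
```

```bash
python3 -m jog '[{"slide":[0,0,0.03],"angular":[0,0,0],"grip":0.04},{"slide":[-0.005,0.012,0.036],"angular":[0,0,0.6],"grip":0.04},{"slide":[-0.015,0.028,0.021],"angular":[0,0,0.9],"grip":0.04},{"slide":[-0.015,0.028,0],"angular":[0,0,0.9],"grip":0.04},{"slide":[-0.015,0.028,0],"angular":[0,0,0.9],"grip":0.04},{"slide":[-0.015,0.028,0],"angular":[0,0,0.9],"grip":0.04},{"slide":[-0.012,0.022,0],"angular":[0,0,0.9],"grip":0.04},{"slide":[-0.004,0.011,0],"angular":[0,0,0.1],"grip":0.04},{"slide":[0,0,0],"angular":[0,0,0],"grip":0.04},{"slide":[0,0,0],"angular":[0,0,0],"grip":0.04}]' 40
python3 -m jog '[{"slide":[0,0,0],"angular":[0,0,0],"grip":0.04}]'
python3 - <<'E'
from h import *
o=observe();print(o['ee_pos'],o['tool_rot'],o['joint_velocities'])
p,d,K,T=snap('wrist','w9');W=cloud(d,K,T)
held(W,o)
sel=np.zeros((480,640),bool);sel[90:278,240:410]=1
trayrect(W,p,.044,.06,sel)
E
```

```text
time_s: 13.8
ee_pos: [0.6009, 0.0247, 0.0894]
tool_rot: [3.141, -0.001, -0.114]
ft_force: [-0.2, 0.7, -0.5]
finger_gap: 0.53
time_s: 13.9
ee_pos: [0.6011, 0.0242, 0.0893]
tool_rot: [3.141, -0.001, -0.116]
ft_force: [0.4, 0.1, -0.2]
finger_gap: 0.525
[0.6011 0.0242 0.0893] [ 3.1413 -0.0012 -0.1155] [-0.0037  0.001  -0.      0.0006  0.0023 -0.0016]
held x [-10.9   3.2  11.9] y [-21.1  21.1] z(tool) [-13.2 -11.7   0.2] 7228
  z -0.015 -0.012 xmin/max [-10.3  10.4] 2142
  z -0.012 -0.009 xmin/max [-10.9  10.9] 3028
  z -0.009 -0.006 xmin/max [-5.2 11. ] 293
  z -0.006 0 xmin/max [ 7.5 12. ] 847
px [320. 240.] 920 ctr [614.9  23.3] mean [615.3  23.3] size [ 3.8 54. ] longdir 82.9 z [44.7 48.8 50. ]
```

View pics/w9.png

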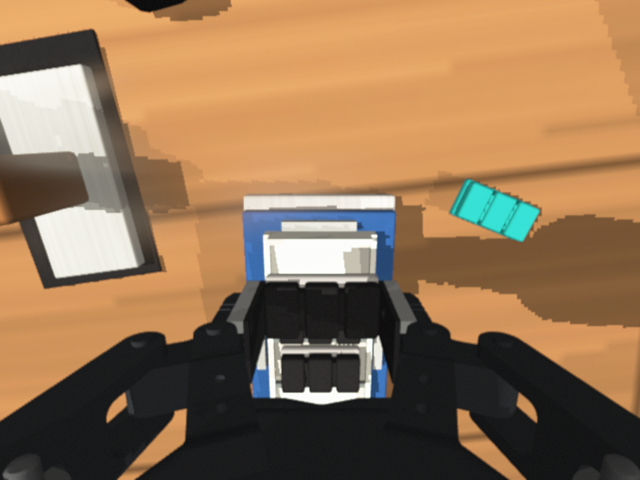

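```bash
python3 -m jog '[{"slide":[-0.0017,0.001,-0.015],"angular":[0,0,0],"grip":0.04},{"slide":[0,0,-0.012],"angular":[0,0,0],"grip":0.04},{"slide":[0,0,0],"angular":[0,0,0],"grip":0.04},{"slide":[0,0,-0.01],"angular":[0,0,0],"grip":0.04},{"slide":[0,0,-0.006],"angular":[0,0,0],"grip":0.04},{"slide":[0,0,-0.0035],"angular":[0,0,0],"grip":0.04},{"slide":[0,0,0],"angular":[0,0,0],"grip":0.04},{"slide":[0,0,0],"angular":[0,0,0],"grip":0.04}]' 40
```

```text
time_s: 14.75
ee_pos: [0.5985, 0.0263, 0.0427]
tool_rot: [-3.142, -0.0, -0.114]
ft_force: [0.6, 1.3, -0.2]
finger_gap: 0.53
```

```bash
python3 -m jog '[{"slide":[0.0008,-0.0009,0],"angular":[0,0,0],"grip":0.04},{"slide":[0,0,-0.0015],"angular":[0,0,0],"grip":0.04},{"slide":[0,0,-0.0018],"angular":[0,0,0],"grip":0.04},{"slide":[0,0,0],"angular":[0,0,0],"grip":0.04},{"slide":[0,0,0],"angular":[0,0,0],"grip":0.04}]' 40
```

```text
time_s: 15.25
ee_pos: [0.5992, 0.0254, 0.0393]
tool_rot: [-3.142, -0.0, -0.114]
ft_force: [-0.1, -0.1, 1.0]
finger_gap: 0.528
```

```bash
python3 -m jog '[{"slide":[0,0,0],"angular":[0,0,0],"grip":0.065},{"slide":[0,0,0],"angular":[0,0,0],"grip":0.065},{"slide":[0,0,0],"angular":[0,0,0],"grip":0.065},{"slide":[0,0,0.02],"angular":[0,0,0],"grip":0.065},{"slide":[0,0,0.03],"angular":[0,0,0],"grip":0.065},{"slide":[0,0,0.03],"angular":[0,0,0],"grip":0.065},{"slide":[0,0,0],"angular":[0,0,0],"grip":0.075},{"slide":[0,0,0],"angular":[0,0,0],"grip":0.075}]' 40
python3 - <<'E'
from h import *
o=observe();print(o['ee_pos'],o['tool_rot'],o['finger_gap'],o['ft_force'])
snap('wrist','w10')
E
```

```text
time_s: 16.05
ee_pos: [0.5998, 0.0253, 0.1202]
tool_rot: [-3.141, -0.002, -0.114]
ft_force: [-0.1, -0.2, -0.8]
finger_gap: 0.88
[0.5998 0.0253 0.1202] [-3.1414 -0.0019 -0.1145] 0.8795550276502618 [-0.1461 -0.1628 -0.7667]
```

View pics/w10.png

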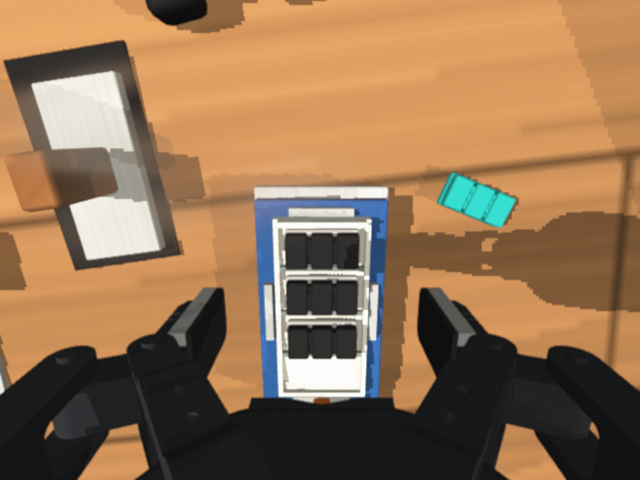

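Three are seated. Now shoe D, which was at (399,277) in the first wrist view.

```bash
python3 -m jog '[{"slide":[-0.023,-0.026,0],"angular":[0,0,-0.1],"grip":0.075},{"slide":[-0.024,-0.026,0],"angular":[0,0,-0.2],"grip":0.075},{"slide":[-0.024,-0.027,0],"angular":[0,0,-0.2],"grip":0.075},{"slide":[-0.024,-0.027,0],"angular":[0,0,-0.2],"grip":0.075},{"slide":[-0.024,-0.027,-0.02],"angular":[0,0,-0.2],"grip":0.075},{"slide":[-0.024,-0.026,-0.02],"angular":[0,0,-0.1],"grip":0.075},{"slide":[-0.014,-0.016,-0.02],"angular":[0,0,0],"grip":0.075},{"slide":[-0.007,-0.008,-0.007],"angular":[0,0,0],"grip":0.075},{"slide":[0,0,0],"angular":[0,0,0],"grip":0.075},{"slide":[0,0,0],"angular":[0,0,0],"grip":0.075}]' 40
python3 -m jog '[{"slide":[0,0,0],"angular":[0,0,0],"grip":0.075}]'
python3 - <<'E'
from h import *
o=observe();print(o['ee_pos'],o['tool_rot'],o['joint_velocities'])
p,d,K,T=snap('wrist','w11');W=cloud(d,K,T);t=W[...,2]
F=tool(W,o)
blobs(W,(abs(F[...,0])<.03)&(abs(F[...,1])<.028)&(t>.010)&(t<.03))
blobs(F,(abs(F[...,0])<.03)&(abs(F[...,1])<.028)&(t>.010)&(t<.03))
E
```

```text
time_s: 17.1
ee_pos: [0.4358, -0.1575, 0.0523]
tool_rot: [-3.141, -0.0, -0.132]
ft_force: [0.1, -0.8, 0.7]
finger_gap: 0.878
time_s: 17.2
ee_pos: [0.4368, -0.1575, 0.0531]
tool_rot: [3.141, -0.002, -0.131]
ft_force: [0.4, -0.9, 0.3]
finger_gap: 0.879
[ 0.4368 -0.1575  0.0531] [ 3.1412 -0.0022 -0.1309] [ 0.0049 -0.0083 -0.0017 -0.0012  0.0019 -0.0027]
px [322. 269.] 3496 ctr [ 435.2 -157.8] mean [ 436.1 -157.9] size [22.6 44.4] longdir 82.4 z [12.5 14.7 15.8]
px [322. 269.] 3496 ctr [-1.6  0.5] mean [-0.7  0.5] size [22.6 44.4] longdir -89.9 z [37.3 38.4 40.5]
```

```bash
python3 -m jog '[{"slide":[-0.0015,-0.0003,-0.02],"angular":[0,0,0],"grip":0.075},{"slide":[0,0,-0.02],"angular":[0,0,0],"grip":0.075},{"slide":[0,0,-0.01],"angular":[0,0,0],"grip":0.075},{"slide":[0,0,0],"angular":[0,0,0],"grip":0.075},{"slide":[0,0,0],"angular":[0,0,0],"grip":0.04},{"slide":[0,0,0],"angular":[0,0,0],"grip":0.04},{"slide":[0,0,0],"angular":[0,0,0],"grip":0.04},{"slide":[0,0,0],"angular":[0,0,0],"grip":0.04},{"slide":[0,0,0],"angular":[0,0,0],"grip":0.04}]' 40
```

```text
time_s: 18.15
ee_pos: [0.435, -0.1585, 0.0035]
tool_rot: [3.141, -0.003, -0.132]
ft_force: [0.0, 0.6, 4.9]
finger_gap: 0.525
```

```bash
python3 -m jog '[{"slide":[0,0,0.03],"angular":[0,0,0],"grip":0.04},{"slide":[0.008,0.012,0.036],"angular":[0,0,0.2],"grip":0.04},{"slide":[0.012,0.032,0.021],"angular":[0,0,0.2],"grip":0.04},{"slide":[0.012,0.036,0],"angular":[0,0,0.2],"grip":0.04},{"slide":[0.012,0.036,0],"angular":[0,0,0.2],"grip":0.04},{"slide":[0.012,0.036,0],"angular":[0,0,0.2],"grip":0.04},{"slide":[0.011,0.027,0],"angular":[0,0,0],"grip":0.04},{"slide":[0.005,0.015,0],"angular":[0,0,0],"grip":0.04},{"slide":[0,0,0],"angular":[0,0,0],"grip":0.04},{"slide":[0,0,0],"angular":[0,0,0],"grip":0.04}]' 40
python3 -m jog '[{"slide":[0,0,0],"angular":[0,0,0],"grip":0.04}]'
python3 - <<'E'
from h import *
o=observe();print(o['ee_pos'],o['tool_rot'],o['joint_velocities'])
p,d,K,T=snap('wrist','w12');W=cloud(d,K,T)
held(W,o)
sel=np.zeros((480,640),bool);sel[20:278,240:410]=1
trayrect(W,p,.044,.06,sel)
E
```

```text
time_s: 19.15
ee_pos: [0.5051, 0.036, 0.089]
tool_rot: [3.141, 0.001, -0.113]
ft_force: [-0.1, -0.4, -0.8]
finger_gap: 0.528
time_s: 19.25
ee_pos: [0.505, 0.0352, 0.089]
tool_rot: [3.141, 0.001, -0.115]
ft_force: [-0.2, 0.5, -1.0]
finger_gap: 0.527
[0.505  0.0352 0.089 ] [ 3.1412  0.0009 -0.1152] [-0.0092 -0.0031  0.0006  0.0028 -0.0006  0.0037]
held x [-10.3   3.7  12.4] y [-21.  21.] z(tool) [-12.6 -11.    1. ] 7191
  z -0.015 -0.012 xmin/max [-9.3 10.7] 613
  z -0.012 -0.009 xmin/max [-10.2  11.3] 4369
  z -0.009 -0.006 xmin/max [-7.6 11.7] 404
  z -0.006 0 xmin/max [ 8.1 12.6] 816
px [319.  31.] 1215 ctr [614.9  23.4] mean [614.5  23.4] size [ 3.8 53.9] longdir 83.1 z [45.1 48.6 49.9]
px [319.  70.] 5194 ctr [598.5  25.3] mean [598.5  25.2] size [22.6 44.7] longdir 83.1 z [49.3 51.4 52.6]
px [319. 139.] 4382 ctr [568.7  28.8] mean [568.5  28.8] size [22.3 44.6] longdir 83.3 z [49.1 51.  52.2]
px [320. 204.] 3905 ctr [537.6  32.2] mean [538.   32.1] size [22.  44.5] longdir 83.1 z [48.4 50.5 51.7]
```

View pics/w12.png

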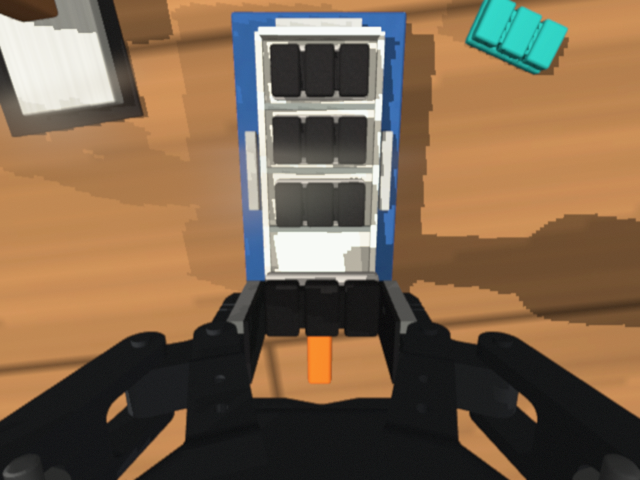

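The three seated shoes read about 31 mm apart at the lane centres, and the fourth is held at (322,308) over lane 1.

```bash
python3 -m jog '[{"slide":[0.0013,0.0007,-0.015],"angular":[0,0,0],"grip":0.04},{"slide":[0,0,-0.012],"angular":[0,0,0],"grip":0.04},{"slide":[0,0,0],"angular":[0,0,0],"grip":0.04},{"slide":[0,0,-0.01],"angular":[0,0,0],"grip":0.04},{"slide":[0,0,-0.006],"angular":[0,0,0],"grip":0.04},{"slide":[0,0,-0.003],"angular":[0,0,0],"grip":0.04},{"slide":[0,0,0],"angular":[0,0,0],"grip":0.04},{"slide":[0,0,0],"angular":[0,0,0],"grip":0.04}]' 40
```

```text
time_s: 20.1
ee_pos: [0.5071, 0.0368, 0.0433]
tool_rot: [-3.142, -0.0, -0.114]
ft_force: [-1.1, 0.9, -0.5]
finger_gap: 0.527
```

```bash
python3 -m jog '[{"slide":[-0.0006,-0.0008,-0.001],"angular":[0,0,0],"grip":0.04},{"slide":[0,0,-0.0015],"angular":[0,0,0],"grip":0.04},{"slide":[0,0,-0.0013],"angular":[0,0,0],"grip":0.04},{"slide":[0,0,0],"angular":[0,0,0],"grip":0.04},{"slide":[0,0,0],"angular":[0,0,0],"grip":0.04}]' 40
```

```text
time_s: 20.6
ee_pos: [0.5063, 0.036, 0.0394]
tool_rot: [-3.142, 0.0, -0.114]
ft_force: [0.8, -0.2, -0.2]
finger_gap: 0.527
```

```bash
python3 -m jog '[{"slide":[0,0,0],"angular":[0,0,0],"grip":0.065},{"slide":[0,0,0],"angular":[0,0,0],"grip":0.065},{"slide":[0,0,0],"angular":[0,0,0],"grip":0.065},{"slide":[0,0,0.02],"angular":[0,0,0],"grip":0.065},{"slide":[0,0,0.03],"angular":[0,0,0],"grip":0.065},{"slide":[0,0,0.04],"angular":[0,0,0],"grip":0.065},{"slide":[0,0,0.04],"angular":[0,0,0],"grip":0.075},{"slide":[0,0,0],"angular":[0,0,0],"grip":0.075},{"slide":[0,0,0],"angular":[0,0,0],"grip":0.075}]' 40
python3 - <<'E'
from h import *
o=observe();print(o['ee_pos'],o['tool_rot'],o['finger_gap'],o['ft_force'])
p,d,K,T=snap('wrist','w13');W=cloud(d,K,T);t=W[...,2]
sel=np.zeros((480,640),bool);sel[20:278,240:410]=1
trayrect(W,p,.044,.06,sel)
# tamper & stamp
p,d,K,T=snap('top','t2');W=cloud(d,K,T)
sel=np.zeros((480,640),bool);sel[120:220,185:250]=1
print('tamper');trayrect(W,p,.008,.1,sel);print('handle');trayrect(W,p,.05,.1,sel)
E
```

```text
time_s: 21.5
ee_pos: [0.5073, 0.0359, 0.1708]
tool_rot: [-3.141, -0.003, -0.114]
ft_force: [0.1, 0.7, -1.3]
finger_gap: 0.88
[0.5073 0.0359 0.1708] [-3.1413 -0.0031 -0.1145] 0.8798177661519127 [ 0.0528  0.7462 -1.2747]
px [322.  70.] 487 ctr [614.8  23.3] mean [614.6  23.4] size [ 3.1 53.3] longdir 83.4 z [46.  49.1 50.3]
px [322.  95.] 2308 ctr [598.3  25.1] mean [598.5  25.2] size [22.2 44.4] longdir 83.9 z [49.6 51.7 53. ]
px [322. 142.] 2068 ctr [568.7  28.7] mean [568.8  28.6] size [21.5 44.4] longdir 83.4 z [49.3 51.  52.3]
px [322. 187.] 1942 ctr [537.5  32. ] mean [537.8  32.1] size [22.  44.3] longdir 83.4 z [48.3 50.4 51.7]
px [322. 229.] 1757 ctr [506.9  35.5] mean [507.4  35.6] size [21.9 43.9] longdir 82.9 z [47.5 49.8 51. ]
px [321. 253.] 105 ctr [489.8  37.8] mean [490.   37.9] size [ 1.6 11.3] longdir 82.8 z [44.7 52.  58.6]
tamper
px [219. 164.] 1424 ctr [660.7 166.6] mean [670.4 166.4] size [ 54.8 118.4] longdir 2.0 z [10.5 14.2 73.9]
handle
px [215. 165.] 267 ctr [659.3 166.5] mean [658.2 165.1] size [22.  29.1] longdir 1.9 z [53.7 72.7 75.6]
```

View pics/t2.png

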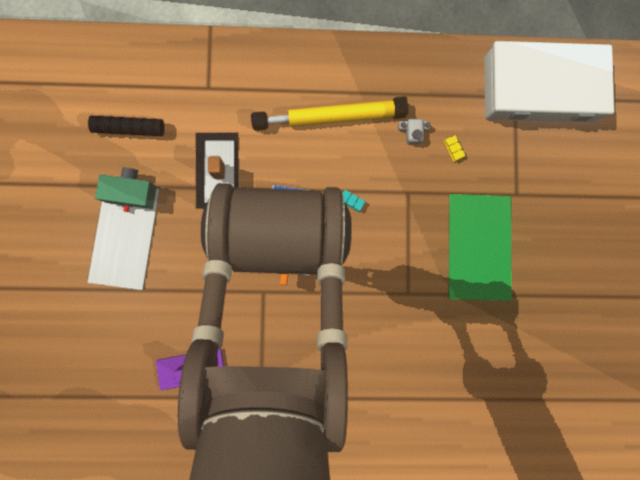

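View pics/w13.png

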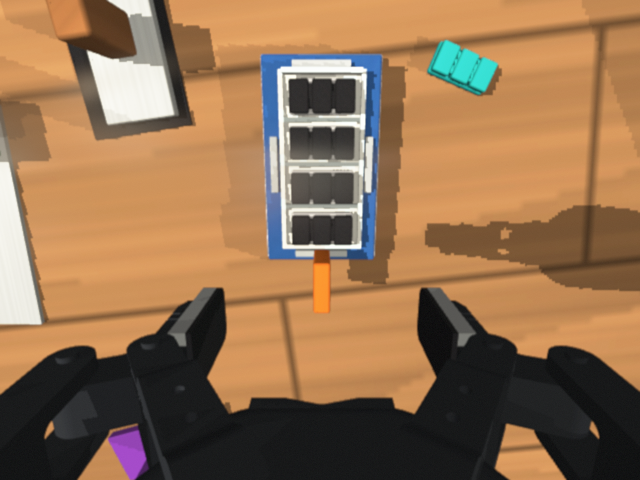

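All four shoes sit rubber up in their lanes, at wrist (322,95), (322,142), (322,187) and (322,229). The wooden-handled tamper is still on its pad at top (215,165). Going to it.

```bash
python3 -m jog '[{"slide":[0.02,0.017,0],"angular":[0,0,1.2],"grip":0.075},{"slide":[0.024,0.021,0],"angular":[0,0,1.3],"grip":0.075},{"slide":[0.024,0.021,0],"angular":[0,0,1.3],"grip":0.075},{"slide":[0.024,0.021,0],"angular":[0,0,1.3],"grip":0.075},{"slide":[0.024,0.021,-0.01],"angular":[0,0,1.3],"grip":0.075},{"slide":[0.022,0.018,-0.01],"angular":[0,0,1.3],"grip":0.075},{"slide":[0.014,0.012,0],"angular":[0,0,0.8],"grip":0.075},{"slide":[0,0,0],"angular":[0,0,0],"grip":0.06},{"slide":[0,0,0],"angular":[0,0,0],"grip":0.06},{"slide":[0,0,0],"angular":[0,0,0],"grip":0.06}]' 60
python3 -m jog '[{"slide":[0,0,0],"angular":[0,0,0],"grip":0.06}]'
python3 - <<'E'
from h import *
o=observe();print(o['ee_pos'],o['tool_rot'],o['finger_gap'])
p,d,K,T=snap('wrist','w14');W=cloud(d,K,T);t=W[...,2]
s=np.zeros((480,640),bool);s[:400,150:480]=1
s&=(abs(W[...,0]-.66)<.09)&(abs(W[...,1]-.166)<.06)
print('foot');trayrect(W,p,.009,.02,s);print('all');trayrect(W,p,.008,.08,s);print('handle');trayrect(W,p,.05,.08,s);print('top');trayrect(W,p,.068,.08,s)
E
```

```text
time_s: 22.6
ee_pos: [0.6569, 0.1661, 0.1483]
tool_rot: [3.141, 0.003, 0.033]
ft_force: [-0.7, 0.7, 0.5]
finger_gap: 0.707
time_s: 22.7
ee_pos: [0.6575, 0.1661, 0.1492]
tool_rot: [3.141, 0.001, 0.033]
ft_force: [-1.2, 0.0, 0.5]
finger_gap: 0.703
[0.6575 0.1661 0.1492] [3.1413 0.0011 0.0331] 0.7032632698328528
foot
px [321. 211.] 8481 ctr [659.6 166.8] mean [666.7 166.9] size [ 54.1 118.2] longdir 1.4 z [11.7 12.9 14.1]
all
px [411. 103.] 107 ctr [746.3 107. ] mean [746.8 107.3] size [2.1 7.6] longdir 6.8 z [ 9.  22.4 28.9]
px [320. 216.] 10552 ctr [659.6 166.8] mean [666.1 166.9] size [ 54.1 118.2] longdir 1.4 z [11.8 13.1 73. ]
handle
px [320. 238.] 1830 ctr [659.9 166.7] mean [662.4 166.9] size [21.8 30.6] longdir 1.9 z [59.1 72.5 73.8]
top
px [320. 241.] 1641 ctr [659.8 166.6] mean [661.  166.8] size [21.7 30.3] longdir 1.2 z [70.6 72.7 73.8]
```

View pics/w14.png

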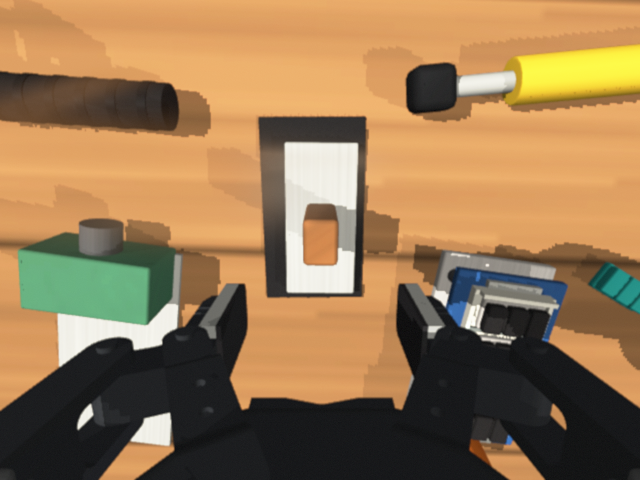

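```bash
python3 -m jog '[{"slide":[0.0018,0.0007,-0.035],"angular":[0,0,-0.2],"grip":0.06},{"slide":[0,0,-0.035],"angular":[0,0,0],"grip":0.06},{"slide":[0,0,-0.03],"angular":[0,0,0],"grip":0.06},{"slide":[0,0,-0.018],"angular":[0,0,0],"grip":0.06},{"slide":[0,0,0],"angular":[0,0,0],"grip":0.06},{"slide":[0,0,0],"angular":[0,0,0],"grip":0.06}]' 100
python3 - <<'E'
from h import *
p,d,K,T=load('w14');W=cloud(d,K,T)
hsv=cv2.cvtColor(p,cv2.COLOR_BGR2HSV)
s=np.zeros((480,640),bool);s[:300,255:370]=1
m=s&(abs(W[...,0]-.66)<.09)&(abs(W[...,1]-.166)<.06)
m1=m&((hsv[...,2]<60)|(W[...,2]>.009))
blobs(W,m1&(W[...,2]>.001)&(W[...,2]<.02))
E
```

```text
time_s: 23.35
ee_pos: [0.6607, 0.1676, 0.0323]
tool_rot: [-3.141, -0.001, 0.03]
ft_force: [1.0, -0.4, -0.1]
finger_gap: 0.703
px [319. 127.] 1822 ctr [727.5 175.1] mean [729.3 170.3] size [15.8 77.4] longdir -88.1 z [1.8 3.  4.2]
px [318. 220.] 10205 ctr [656.1 172. ] mean [659.1 168.8] size [ 78.5 124.8] longdir 1.8 z [ 2.5 12.7 14. ]
```

```bash
python3 -m jog '[{"slide":[0,0,0],"angular":[0,0,0],"grip":0.015},{"slide":[0,0,0],"angular":[0,0,0],"grip":0.015},{"slide":[0,0,0],"angular":[0,0,0],"grip":0.015},{"slide":[0,0,0],"angular":[0,0,0],"grip":0.015},{"slide":[0,0,0],"angular":[0,0,0],"grip":0.015},{"slide":[0,0,0],"angular":[0,0,0],"grip":0.015},{"slide":[0,0,0],"angular":[0,0,0],"grip":0.015}]' 100
python3 - <<'E'
from h import *
p,d,K,T=load('w14');W=cloud(d,K,T)
hsv=cv2.cvtColor(p,cv2.COLOR_BGR2HSV)
s=np.zeros((480,640),bool);s[:300,255:370]=1
m=s&(abs(W[...,0]-.66)<.09)&(abs(W[...,1]-.17)<.06)&((hsv[...,2]<60)|(W[...,2]>.009))&(W[...,2]>.001)&(W[...,2]<.02)
k,l,st,c=cv2.connectedComponentsWithStats(m.astype(np.uint8))
big=np.isin(l,[j for j in range(1,k) if st[j,4]>1000])
r=cv2.minAreaRect((W[big][:,:2]*1000).astype(np.float32));print(r)
for v in (150,200,250,280):
    us=np.where(hsv[v,250:380,2]<60)[0]+250
    print(v,us.min(),us.max(),plane(us.min(),v,.003,K,T),plane(us.max(),v,.003,K,T))
for u in (275,320,360):
    vs=np.where(hsv[100:300,u,2]<60)[0]+100
    print(u,plane(u,vs.min(),.003,K,T),plane(u,vs.max(),.003,K,T))
E
```

```text
time_s: 24.05
ee_pos: [0.6617, 0.1678, 0.0336]
tool_rot: [-3.141, -0.003, 0.03]
ft_force: [-0.5, -0.7, 6.9]
finger_gap: 0.246
((664.5875854492188, 172.3696746826172), (141.86878967285156, 78.54057312011719), 1.9338619709014893)Traceback (most recent call last):
  File "<stdin>", line 11, in <module>
    return umr_minimum(a, axis, None, out, keepdims, initial, where)
ValueError: zero-size array to reduction operation minimum which has no identity
```

```bash
python3 -m jog '[{"slide":[0,0,0.02],"angular":[0,0,0],"grip":0.015},{"slide":[0,0,0.03],"angular":[0,0,0],"grip":0.015},{"slide":[0,0,0.03],"angular":[0,0,0],"grip":0.015},{"slide":[-0.01,-0.013,0.006],"angular":[0,0,-1],"grip":0.015},{"slide":[-0.018,-0.023,0],"angular":[0,0,-1.4],"grip":0.015},{"slide":[-0.022,-0.028,0],"angular":[0,0,-1.6],"grip":0.015},{"slide":[-0.022,-0.028,0],"angular":[0,0,-1.6],"grip":0.015},{"slide":[-0.018,-0.024,0],"angular":[0,0,-1.4],"grip":0.015},{"slide":[-0.012,-0.016,0],"angular":[0,0,-1],"grip":0.015},{"slide":[-0.004,-0.005,0],"angular":[0,0,-0.3],"grip":0.015}]' 100
python3 -m jog '[{"slide":[0,0,0],"angular":[0,0,0],"grip":0.015},{"slide":[0,0,0],"angular":[0,0,0],"grip":0.015},{"slide":[0,0,0],"angular":[0,0,0],"grip":0.015}]'
python3 - <<'E'
from h import *
o=observe();print(o['ee_pos'],o['tool_rot'],o['finger_gap'],o['ft_force'],o['ft_torque'])
p,d,K,T=snap('wrist','w15');W=cloud(d,K,T);F=tool(W,o)
p,d,K,T=snap('scene','s15')
E
```

```text
time_s: 25.05
ee_pos: [0.5511, 0.0293, 0.1161]
tool_rot: [3.141, 0.004, -0.116]
ft_force: [0.1, 0.4, -3.8]
finger_gap: 0.245
time_s: 25.35
ee_pos: [0.5551, 0.0315, 0.1176]
tool_rot: [-3.141, -0.001, -0.113]
ft_force: [-0.4, -0.1, -4.2]
finger_gap: 0.246
[0.5551 0.0315 0.1176] [-3.1411 -0.0009 -0.1135] 0.24594134585619423 [-0.4396 -0.1479 -4.178 ] [ 0.0774 -0.0072 -0.0273]
```

View pics/w15.png

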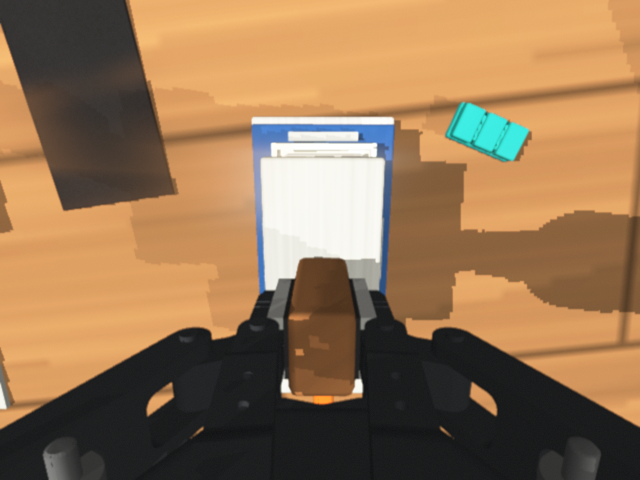

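View pics/s15.png

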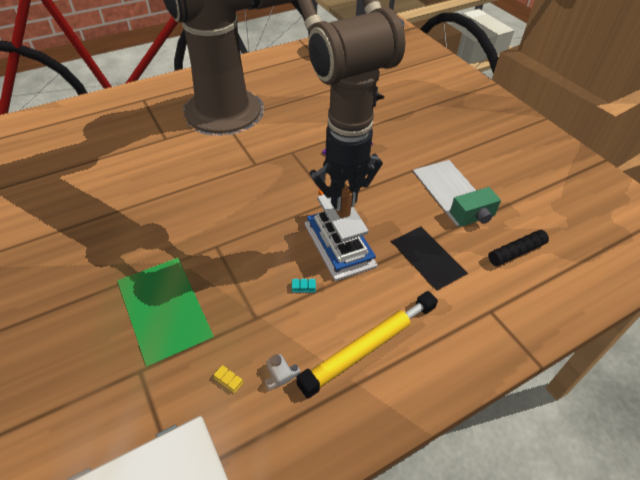

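The tamper hangs level, its foot (322,225) over the tray and shoes, and the front wall shows at (322,150). Next I measure its offset and tilt.

```bash
cat > foot.py <<'E'
from h import *
def foot(name,o,zc):
    p,d,K,T=load(name);W=cloud(d,K,T);F=tool(W,o)
    v,u=np.mgrid[:480,:640]
    m=(abs(W[...,2]-zc)<.012)&(u>240)&(u<410)&(v<265)&(v>100)
    # fit plane
    q=W[m];
    for _ in range(4):
        A=np.c_[q[:,:2],np.ones(len(q))];c=np.linalg.lstsq(A,q[:,2],rcond=None)[0];r=q[:,2]-A@c;q=q[abs(r)<2.5*r.std()+.0003]
    n=np.array([-c[0],-c[1],1]);y=o['tool_rot'][2];ux=np.array([np.cos(y),np.sin(y)])
    print('slope along tool x deg',np.degrees(np.arctan(c[:2]@ux)),'tool y(left)',np.degrees(np.arctan(c[:2]@np.array([-ux[1],ux[0]]))))
    res=abs(W[...,2]-(W[...,:2]@c[:2]+c[2]))
    mm=m&(res<.003)
    k,l,s,cc=cv2.connectedComponentsWithStats(mm.astype(np.uint8));j=1+np.argmax(s[1:,4]);mm=l==j
    q=W[mm];print('z at tool',o['ee_pos'][:2]@c[:2]+c[2])
    f=F[mm];print('foot tool x max',np.percentile(f[:,0],99.5)*1000,'y',np.percentile(f[:,1],[.5,99.5])*1000,len(f))
    blobs(W,mm)
E
python3 - <<'E'
from foot import *
o=observe();foot('w15',o,.097)
p,d,K,T=load('w15');W=cloud(d,K,T)
s=np.zeros((480,640),bool);s[100:160,245:400]=1
print('wall');trayrect(W,p,.043,.06,s);print('plate');trayrect(W,p,.026,.06,s)
E
```

```text
slope along tool x deg -0.1152202618946168 tool y(left) -0.18034675489567112
z at tool 0.0969401943806982
foot tool x max 56.980220229084594 y [-26.3463  26.7557] 12594
px [322. 208.] 12594 ctr [587.1  27.6] mean [589.   27.3] size [49.1 54.3] longdir 83.5 z [95.8 96.9 97.9]
wall
px [324. 145.] 586 ctr [615.   22.8] mean [615.1  23.4] size [ 2.7 54.7] longdir 83.4 z [46.8 49.1 50.2]
plate
px [323. 140.] 4630 ctr [617.2  23.5] mean [618.   23.4] size [20.8 84.3] longdir 83.5 z [32.2 34.  49.3]
```

```bash
python3 -m jog '[{"slide":[0,-0.001,-0.012],"angular":[0,0,0],"grip":0.015},{"slide":[0,0,-0.012],"angular":[0,0,0],"grip":0.015},{"slide":[0,0,-0.006],"angular":[0,0,0],"grip":0.015},{"slide":[0,0,0],"angular":[0,0,0],"grip":0.015},{"slide":[0,0,0],"angular":[0,0,0],"grip":0.015},{"slide":[0,0,0],"angular":[0,0,0],"grip":0.015}]' 100
python3 - <<'E'
from foot import *
o=observe();print(o['ee_pos'],o['tool_rot'],o['ft_force'],o['ft_torque'])
p,d,K,T=snap('wrist','w16');foot('w16',o,.067)
p,d,K,T=load('w16');W=cloud(d,K,T)
s=np.zeros((480,640),bool);s[100:190,245:400]=1
print('wall');trayrect(W,p,.043,.06,s)
E
```

```text
time_s: 26.05
ee_pos: [0.5546, 0.0296, 0.0878]
tool_rot: [-3.141, -0.001, -0.115]
ft_force: [-0.5, -0.3, -3.7]
finger_gap: 0.246
[0.5546 0.0296 0.0878] [-3.1415 -0.0008 -0.1145] [-0.5064 -0.2798 -3.6697] [ 0.0014 -0.0804  0.0059]
slope along tool x deg -0.08755114324172004 tool y(left) -0.1776230904699162
z at tool 0.06708943403699111
foot tool x max 56.75899804325104 y [-26.2615  26.8917] 12590
px [322. 208.] 12590 ctr [586.6  25.6] mean [588.5  25.4] size [49.2 54.3] longdir 83.5 z [66.  67.  68.1]
wall
px [320. 147.] 795 ctr [614.8  23.3] mean [614.8  23.4] size [ 2.9 54. ] longdir 83.4 z [48.1 49.2 50.2]
```

```bash
python3 -m jog '[{"slide":[0.0007,0.0008,-0.003],"angular":[0,0,0],"grip":0.015},{"slide":[0,0,-0.003],"angular":[0,0,0],"grip":0.015},{"slide":[0,0,-0.002],"angular":[0,0,0],"grip":0.015},{"slide":[0,0,-0.002],"angular":[0,0,0],"grip":0.015},{"slide":[0,0,-0.002],"angular":[0,0,0],"grip":0.015},{"slide":[0,0,-0.001],"angular":[0,0,0],"grip":0.015},{"slide":[0,0,0],"angular":[0,0,0],"grip":0.015}]' 100
python3 - <<'E'
from foot import *
o=observe();print(o['ee_pos'],o['tool_rot'],o['ft_force'],o['ft_torque'])
p,d,K,T=snap('wrist','w17');foot('w17',o,.057)
p,d,K,T=load('w17');W=cloud(d,K,T)
s=np.zeros((480,640),bool);s[60:190,245:400]=1
print('wall');trayrect(W,p,.026,.055,s)
E
```

```text
time_s: 26.8
ee_pos: [0.5557, 0.0304, 0.0752]
tool_rot: [-3.141, -0.002, -0.114]
ft_force: [-0.5, 0.4, 5.0]
finger_gap: 0.244
[0.5557 0.0304 0.0752] [-3.1414 -0.0018 -0.1145] [-0.4518  0.3671  5.0112] [0.0398 0.021  0.0007]
slope along tool x deg -0.0900737663131883 tool y(left) -0.18006367289072278
z at tool 0.05460286768676462
foot tool x max 56.7862664568654 y [-26.2672  26.8857] 12585
px [322. 208.] 12585 ctr [587.9  26.4] mean [589.6  26.2] size [48.9 54.4] longdir 83.4 z [53.5 54.5 55.6]
wall
px [325. 159.] 6184 ctr [610.8  21.7] mean [610.7  22.3] size [31.7 74.2] longdir 82.4 z [26.3 48.1 54.9]
```

View pics/w17.png

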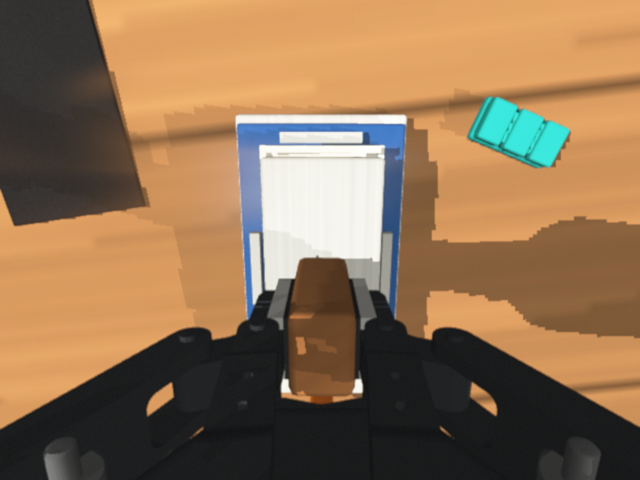

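```bash
python3 -m jog '[{"slide":[0,0,-0.002],"angular":[0,0,0],"grip":0.015},{"slide":[0,0,-0.002],"angular":[0,0,0],"grip":0.015},{"slide":[0,0,-0.0015],"angular":[0,0,0],"grip":0.015},{"slide":[0,0,-0.001],"angular":[0,0,0],"grip":0.015},{"slide":[0,0,-0.0005],"angular":[0,0,0],"grip":0.015},{"slide":[0,0,0],"angular":[0,0,0],"grip":0.015}]' 100
python3 -m jog '[{"slide":[0,0,-0.001],"angular":[0,0,0],"grip":0.015},{"slide":[0,0,-0.0005],"angular":[0,0,0],"grip":0.015},{"slide":[0,0,0],"angular":[0,0,0],"grip":0.015}]' 100
python3 - <<'E'
from foot import *
o=observe();print(o['ee_pos'],o['tool_rot'],o['ft_force'],o['ft_torque'])
E
```

```text
time_s: 27.45
ee_pos: [0.556, 0.0304, 0.0693]
tool_rot: [-3.142, -0.002, -0.114]
ft_force: [-1.8, 0.3, 11.8]
finger_gap: 0.247
time_s: 27.75
ee_pos: [0.5563, 0.0304, 0.0692]
tool_rot: [-3.142, -0.002, -0.114]
ft_force: [-5.2, 0.1, 18.2]
finger_gap: 0.245
[0.5563 0.0304 0.0692] [-3.1415 -0.0019 -0.1143] [-5.1876  0.0805 18.2178] [ 0.098   1.2936 -0.0467]
```

```bash
python3 -m jog '[{"slide":[-0.0008,0,0],"angular":[0,0,0],"grip":0.015},{"slide":[0,0,0],"angular":[0,0,0],"grip":0.015}]' 100
python3 - <<'E'
from foot import *
o=observe();print(o['ee_pos'],o['tool_rot'],o['ft_force'],o['ft_torque'])
p,d,K,T=snap('wrist','w18');foot('w18',o,.049)
W=cloud(d,K,T)
hsv=cv2.cvtColor(p,cv2.COLOR_BGR2HSV);H,S,V=[hsv[...,i] for i in range(3)]
b=(H>100)&(H<128)&(S>120)&(V>60);t=W[...,2]
q=W[b&(t>.01)&(t<.03)];print(len(q),np.median(q,0))
for _ in range(4):
    A=np.c_[q[:,:2],np.ones(len(q))];c=np.linalg.lstsq(A,q[:,2],rcond=None)[0];r=q[:,2]-A@c;q=q[abs(r)<2.5*r.std()]
print('blue slope deg x,y',np.degrees(c[:2]),'z centre',np.array([.5532,.0306])@c[:2]+c[2],len(q))
# reference: same on w16 before pressing
p,d,K,T=load('w16');W=cloud(d,K,T);hsv=cv2.cvtColor(p,cv2.COLOR_BGR2HSV);H,S,V=[hsv[...,i] for i in range(3)]
b=(H>100)&(H<128)&(S>120)&(V>60);t=W[...,2];q=W[b&(t>.02)&(t<.042)]
for _ in range(4):
    A=np.c_[q[:,:2],np.ones(len(q))];c=np.linalg.lstsq(A,q[:,2],rcond=None)[0];r=q[:,2]-A@c;q=q[abs(r)<2.5*r.std()]
print('ref slope',np.degrees(c[:2]),'z',np.array([.5532,.0306])@c[:2]+c[2],len(q))
E
```

```text
time_s: 27.95
ee_pos: [0.5561, 0.0304, 0.0692]
tool_rot: [-3.141, -0.004, -0.114]
ft_force: [-2.9, -0.8, 15.9]
finger_gap: 0.241
[0.5561 0.0304 0.0692] [-3.1414 -0.0035 -0.1143] [-2.8557 -0.7506 15.9278] [0.0167 0.4941 0.0526]
slope along tool x deg -0.15626696928124525 tool y(left) -0.18091560299505
z at tool 0.04867055265336967
foot tool x max 56.79589882924495 y [-26.2658  26.8781] 12606
px [322. 209.] 12606 ctr [588.1  26.4] mean [590.   26.2] size [49.2 54.4] longdir 83.4 z [47.5 48.6 49.6]
3727 [ 0.6154 -0.0007  0.0198]
blue slope deg x,y [-0.0477 -0.216 ] z centre 0.019841800330012385 3643
ref slope [ 1.0746 -0.1368] z 0.03188932851651394 3670
```

View pics/w18.png

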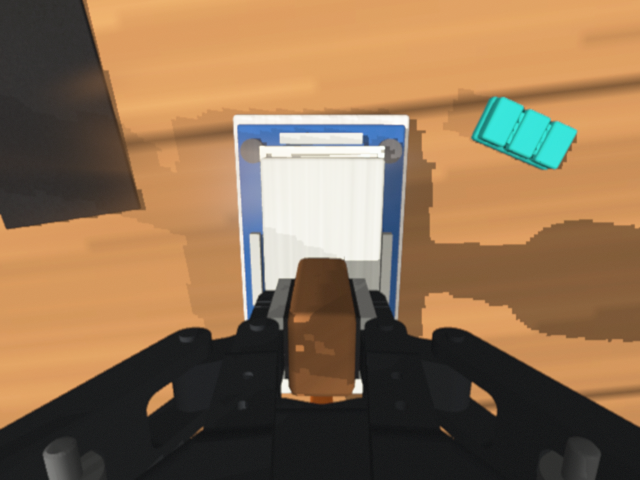

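The plate has dropped from 31.9 to 19.8 mm, which is its full 12 mm, and it reads level. The camera's own y bias is about 0.2°. Holding for over a second.

```bash
python3 -m jog '[{"slide":[0,0,0],"angular":[0,0,0],"grip":0.015},{"slide":[0,0,0],"angular":[0,0,0],"grip":0.015},{"slide":[0,0,0],"angular":[0,0,0],"grip":0.015},{"slide":[0,0,0],"angular":[0,0,0],"grip":0.015},{"slide":[0,0,0],"angular":[0,0,0],"grip":0.015},{"slide":[0,0,0],"angular":[0,0,0],"grip":0.015},{"slide":[0,0,0],"angular":[0,0,0],"grip":0.015},{"slide":[0,0,0],"angular":[0,0,0],"grip":0.015},{"slide":[0,0,0],"angular":[0,0,0],"grip":0.015},{"slide":[0,0,0],"angular":[0,0,0],"grip":0.015}]' 100
python3 -m jog '[{"slide":[0,0,0],"angular":[0,0,0],"grip":0.015},{"slide":[0,0,0],"angular":[0,0,0],"grip":0.015},{"slide":[0,0,0],"angular":[0,0,0],"grip":0.015},{"slide":[0,0,0],"angular":[0,0,0],"grip":0.015},{"slide":[0,0,0],"angular":[0,0,0],"grip":0.015}]' 100
python3 - <<'E'
from foot import *
o=observe();print(o['ee_pos'],o['tool_rot'],o['ft_force'],o['ft_torque'])
p,d,K,T=snap('wrist','w19');foot('w19',o,.049)
W=cloud(d,K,T)
hsv=cv2.cvtColor(p,cv2.COLOR_BGR2HSV);H,S,V=[hsv[...,i] for i in range(3)]
b=(H>100)&(H<128)&(S>120)&(V>60);t=W[...,2]
q=W[b&(t>.01)&(t<.03)]
for _ in range(4):
    A=np.c_[q[:,:2],np.ones(len(q))];c=np.linalg.lstsq(A,q[:,2],rcond=None)[0];r=q[:,2]-A@c;q=q[abs(r)<2.5*r.std()]
print('blue slope deg x,y',np.degrees(c[:2]),'z centre',np.array([.5532,.0306])@c[:2]+c[2],len(q))
E
```

```text
time_s: 29.0
ee_pos: [0.5561, 0.0304, 0.0692]
tool_rot: [-3.141, -0.003, -0.114]
ft_force: [-3.9, -0.0, 17.7]
finger_gap: 0.248
time_s: 29.5
ee_pos: [0.5561, 0.0304, 0.0692]
tool_rot: [-3.141, -0.003, -0.114]
ft_force: [-3.0, 0.5, 15.8]
finger_gap: 0.243
[0.5561 0.0304 0.0692] [-3.1413 -0.0034 -0.1144] [-2.9661  0.456  15.7826] [ 0.0367  0.5739 -0.0318]
slope along tool x deg -0.1419206288453829 tool y(left) -0.15375448712265838
z at tool 0.04864814293779191
foot tool x max 56.78740901509783 y [-26.2699  26.8856] 12613
px [322. 209.] 12613 ctr [588.2  26.4] mean [590.   26.2] size [49.1 54.1] longdir 83.4 z [47.5 48.6 49.6]
blue slope deg x,y [-0.0603 -0.1852] z centre 0.019866065643265603 3663
```

```bash
python3 -m jog '[{"slide":[0,0,0.005],"angular":[0,0,0],"grip":0.015},{"slide":[0,0,0.008],"angular":[0,0,0],"grip":0.015},{"slide":[0,0,0.012],"angular":[0,0,0],"grip":0.015},{"slide":[0,0,0.025],"angular":[0,0,0],"grip":0.015},{"slide":[0.012,0.016,0],"angular":[0,0,1],"grip":0.015},{"slide":[0.02,0.026,0],"angular":[0,0,1.5],"grip":0.015},{"slide":[0.024,0.031,0],"angular":[0,0,1.7],"grip":0.015},{"slide":[0.024,0.031,0],"angular":[0,0,1.7],"grip":0.015},{"slide":[0.02,0.025,0],"angular":[0,0,1.5],"grip":0.015},{"slide":[0.01,0.013,0],"angular":[0,0,1],"grip":0.015}]' 100
python3 -m jog '[{"slide":[0,0,-0.02],"angular":[0,0,0],"grip":0.015},{"slide":[0,0,-0.02],"angular":[0,0,0],"grip":0.015},{"slide":[0,0,0],"angular":[0,0,0],"grip":0.015},{"slide":[0,0,0],"angular":[0,0,0],"grip":0.015},{"slide":[0,0,0],"angular":[0,0,0],"grip":0.015}]' 100
python3 - <<'E'
from foot import *
o=observe();print(o['ee_pos'],o['tool_rot'],o['ft_force'],o['ft_torque'])
p,d,K,T=snap('wrist','w20');foot('w20',o,o['ee_pos'][2]-.0207)
E
```

```text
time_s: 30.55
ee_pos: [0.6637, 0.1746, 0.1141]
tool_rot: [-3.141, 0.003, 0.035]
ft_force: [-0.0, -0.1, -4.2]
finger_gap: 0.247
time_s: 31.05
ee_pos: [0.6643, 0.1723, 0.0765]
tool_rot: [-3.141, -0.001, 0.032]
ft_force: [0.0, 0.6, -3.7]
finger_gap: 0.245
[0.6643 0.1723 0.0765] [-3.1415 -0.0005  0.0318] [ 0.0395  0.5583 -3.7358] [-0.0239 -0.0077 -0.0255]
slope along tool x deg -0.15030103577648832 tool y(left) -0.19669174603936093
z at tool 0.05582329602809786
foot tool x max 56.72466381355968 y [-26.2149  26.9031] 12597
px [322. 208.] 12597 ctr [696.5 173. ] mean [698.4 173.1] size [49.3 54.3] longdir -88.3 z [54.6 55.7 56.8]
```

View pics/w20.png

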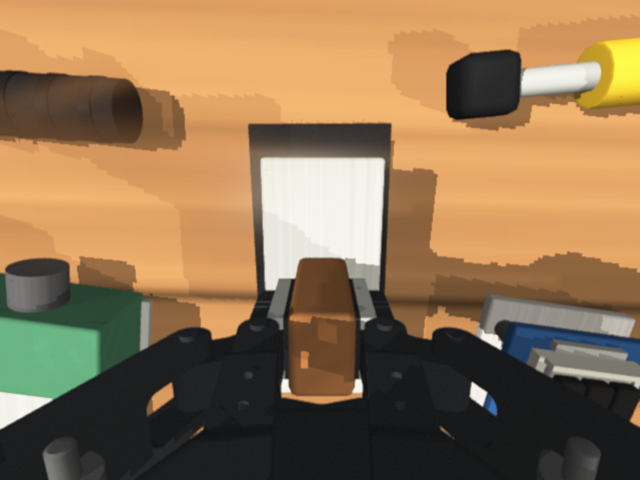

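The foot is inside the black pad, with front margin at (320,140) and even sides. Lowering.

```bash
python3 -m jog '[{"slide":[0.001,0,-0.015],"angular":[0,0,0],"grip":0.015},{"slide":[0,0,-0.013],"angular":[0,0,0],"grip":0.015},{"slide":[0,0,-0.008],"angular":[0,0,0],"grip":0.015},{"slide":[0,0,-0.003],"angular":[0,0,0],"grip":0.015},{"slide":[0,0,-0.002],"angular":[0,0,0],"grip":0.015},{"slide":[0,0,-0.0015],"angular":[0,0,0],"grip":0.015},{"slide":[0,0,0],"angular":[0,0,0],"grip":0.015},{"slide":[0,0,0],"angular":[0,0,0],"grip":0.015}]' 100
```

```text
time_s: 31.9
ee_pos: [0.6658, 0.1726, 0.034]
tool_rot: [-3.141, -0.002, 0.032]
ft_force: [0.3, -0.4, -3.7]
finger_gap: 0.245
```

```bash
python3 -m jog '[{"slide":[0,0,-0.0007],"angular":[0,0,0],"grip":0.015},{"slide":[0,0,-0.0003],"angular":[0,0,0],"grip":0.015},{"slide":[0,0,0],"angular":[0,0,0],"grip":0.015}]' 100
python3 -m jog '[{"slide":[0,0,0],"angular":[0,0,0],"grip":0.03},{"slide":[0,0,0],"angular":[0,0,0],"grip":0.045},{"slide":[0,0,0],"angular":[0,0,0],"grip":0.06},{"slide":[0,0,0],"angular":[0,0,0],"grip":0.06},{"slide":[0,0,0.01],"angular":[0,0,0],"grip":0.06},{"slide":[0,0,0.03],"angular":[0,0,0],"grip":0.06},{"slide":[0,0,0.04],"angular":[0,0,0],"grip":0.06},{"slide":[0,0,0.04],"angular":[0,0,0],"grip":0.06},{"slide":[0,0,0],"angular":[0,0,0],"grip":0.05},{"slide":[0,0,0],"angular":[0,0,0],"grip":0.05}]' 60
python3 - <<'E'
from h import *
o=observe();print(o['ee_pos'],o['tool_rot'],o['finger_gap'])
p,d,K,T=snap('wrist','w21');W=cloud(d,K,T);t=W[...,2]
s=np.zeros((480,640),bool);s[:400,150:480]=1
s&=(abs(W[...,0]-.66)<.09)&(abs(W[...,1]-.17)<.06)
print('all');trayrect(W,p,.008,.08,s);print('handle');trayrect(W,p,.05,.08,s)
E
```

```text
time_s: 32.2
ee_pos: [0.6657, 0.1725, 0.0336]
tool_rot: [-3.141, -0.001, 0.032]
ft_force: [-1.8, -0.8, 3.1]
finger_gap: 0.243
time_s: 33.2
ee_pos: [0.6665, 0.1728, 0.1554]
tool_rot: [-3.141, -0.005, 0.032]
ft_force: [-0.8, -0.7, -0.4]
finger_gap: 0.584
[0.6665 0.1728 0.1554] [-3.1408 -0.0047  0.0321] 0.5844503409377297
all
px [322. 221.] 9982 ctr [664.1 172.2] mean [670.3 172.4] size [ 54.  117.2] longdir 1.6 z [11.8 13.1 73. ]
handle
px [322. 244.] 1746 ctr [664.3 172.3] mean [666.5 172.4] size [21.9 29.9] longdir 1.8 z [59.1 72.6 73.8]
```

View pics/w21.png

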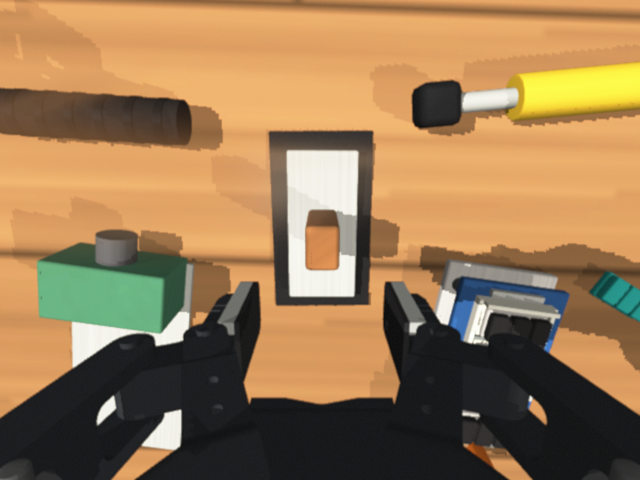

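The tamper stands centred on its black pad at (322,220). Now I measure the marking punch.

```bash
python3 -m jog '[{"slide":[-0.014,0.018,0.015],"angular":[0,0,-1.2],"grip":0.05},{"slide":[-0.016,0.02,0.02],"angular":[0,0,-1.5],"grip":0.05},{"slide":[-0.018,0.022,0.02],"angular":[0,0,-1.5],"grip":0.05},{"slide":[-0.018,0.022,0.02],"angular":[0,0,-1.5],"grip":0.05},{"slide":[-0.018,0.022,0.015],"angular":[0,0,-1.5],"grip":0.05},{"slide":[-0.014,0.018,0],"angular":[0,0,-1],"grip":0.05},{"slide":[-0.008,0.01,0],"angular":[0,0,0],"grip":0.05},{"slide":[0,0,0],"angular":[0,0,0],"grip":0.05},{"slide":[0,0,0],"angular":[0,0,0],"grip":0.05},{"slide":[0,0,0],"angular":[0,0,0],"grip":0.05}]' 60
python3 -m jog '[{"slide":[0,0,0],"angular":[0,0,0],"grip":0.05}]' 60
python3 - <<'E'
from h import *
o=observe();print(o['ee_pos'],o['tool_rot'],o['finger_gap'],o['joints'])
p,d,K,T=snap('wrist','w22');W=cloud(d,K,T);t=W[...,2]
s=np.zeros((480,640),bool);s[:400]=1
s&=(W[...,0]>.38)&(W[...,1]>.23)&(W[...,0]<.7)&(W[...,1]<.46)
print('all');trayrect(W,p,.0025,.06,s);print('bed');trayrect(W,p,.0025,.006,s);print('top');trayrect(W,p,.046,.056,s)
E
```

```text
time_s: 34.25
ee_pos: [0.5593, 0.3033, 0.2413]
tool_rot: [3.14, 0.001, -0.112]
ft_force: [-1.3, 0.2, -1.1]
finger_gap: 0.582
time_s: 34.35
ee_pos: [0.5596, 0.3034, 0.2419]
tool_rot: [3.141, 0.001, -0.112]
ft_force: [-0.3, -0.0, 0.7]
finger_gap: 0.585
[0.5596 0.3034 0.2419] [ 3.1409  0.0006 -0.1123] 0.5853367331887016 [ 0.4286  0.3214  1.5943 -0.0003  1.2267  2.1118]
all
px [288. 207.] 17606 ctr [550.3 338.4] mean [555.9 336.1] size [100.1 215.3] longdir -7.0 z [ 2.9  4.4 50.6]
bed
px [291. 239.] 11418 ctr [537.5 339.9] mean [522.  339.5] size [100.1 189.6] longdir -7.0 z [2.8 3.9 5.1]
top
px [283. 151.] 5333 ctr [615.  330.4] mean [615.4 330.3] size [44.9 90. ] longdir 83.0 z [48.5 49.9 51.1]
```

View pics/w22.png

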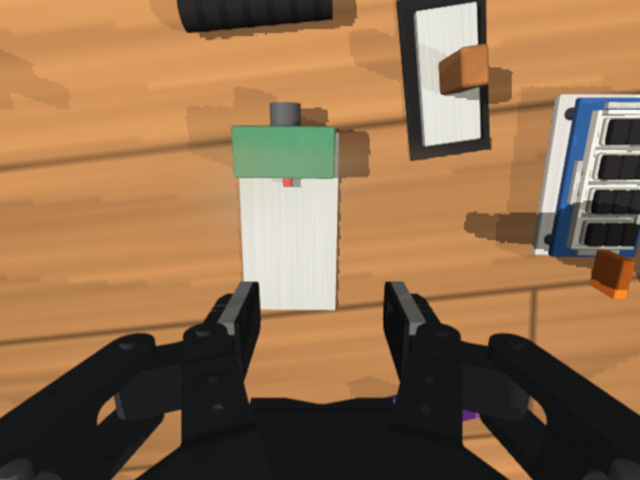

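The punch's bed is centred at about (537.7, 339.9) mm with yaw -7.0°. The red plunger is at (288,182), sticking out of the green stop. Next I go to the orange fin.

```bash
python3 -m jog '[{"slide":[-0.009,-0.026,-0.01],"angular":[0,0,0],"grip":0.05},{"slide":[-0.012,-0.035,-0.015],"angular":[0,0,0],"grip":0.05},{"slide":[-0.013,-0.038,-0.015],"angular":[0,0,0],"grip":0.05},{"slide":[-0.013,-0.038,-0.02],"angular":[0,0,0],"grip":0.05},{"slide":[-0.013,-0.038,-0.02],"angular":[0,0,0],"grip":0.05},{"slide":[-0.012,-0.036,-0.02],"angular":[0,0,0],"grip":0.05},{"slide":[-0.011,-0.032,-0.01],"angular":[0,0,0],"grip":0.05},{"slide":[-0.007,-0.02,-0.006],"angular":[0,0,0],"grip":0.05},{"slide":[0,0,0],"angular":[0,0,0],"grip":0.05},{"slide":[0,0,0],"angular":[0,0,0],"grip":0.05}]' 60
python3 -m jog '[{"slide":[0,0,0],"angular":[0,0,0],"grip":0.05},{"slide":[0,0,0],"angular":[0,0,0],"grip":0.05}]' 60
python3 - <<'E'
from h import *
o=observe();print(o['ee_pos'],o['tool_rot'],o['finger_gap'])
p,d,K,T=snap('wrist','w23');W=cloud(d,K,T);t=W[...,2]
s=np.zeros((480,640),bool);s[:400,250:400]=1
print('fin+');trayrect(W,p,.055,.08,s);print('all');trayrect(W,p,.036,.08,s)
E
```

```text
time_s: 35.4
ee_pos: [0.4697, 0.041, 0.1268]
tool_rot: [-3.141, -0.001, -0.113]
ft_force: [-0.3, 0.8, 0.3]
finger_gap: 0.583
time_s: 35.6
ee_pos: [0.4701, 0.0422, 0.1272]
tool_rot: [-3.141, -0.002, -0.11]
ft_force: [0.4, -0.5, -0.1]
finger_gap: 0.587
[0.4701 0.0422 0.1272] [-3.1412 -0.0017 -0.1099] 0.5868387464271668
fin+
px [325. 252.] 1464 ctr [470.8  40. ] mean [472.8  39.9] size [11.8 37.8] longdir -6.3 z [64.1 71.9 73.2]
all
px [326. 110.] 21299 ctr [529.7  33.2] mean [547.7  31.1] size [ 60.3 156.6] longdir -6.7 z [36.8 49.9 71.4]
px [266. 102.] 576 ctr [556.9  65.2] mean [558.   65.1] size [ 5.3 39.6] longdir -6.5 z [36.2 37.1 38.3]
px [383. 103.] 581 ctr [548.7  -3.2] mean [549.7  -3.2] size [ 5.3 39.8] longdir -6.6 z [36.2 37.1 38.2]
```

View pics/w23.png

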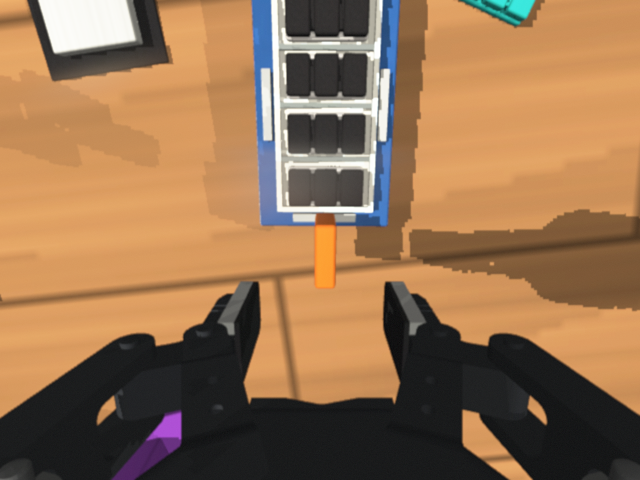

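```bash
python3 -m jog '[{"slide":[-0.0006,-0.002,-0.03],"angular":[0,0,-0.3],"grip":0.05},{"slide":[0,0,-0.03],"angular":[0,0,0],"grip":0.05},{"slide":[0,0,-0.017],"angular":[0,0,0],"grip":0.05},{"slide":[0,0,-0.008],"angular":[0,0,0],"grip":0.05},{"slide":[0,0,0],"angular":[0,0,0],"grip":0.05},{"slide":[0,0,0],"angular":[0,0,0],"grip":0.05}]' 60
python3 - <<'E'
from h import *
o=observe();print(o['ee_pos'],o['tool_rot'],o['finger_gap'],o['ft_force'])
snap('wrist','w24')
E
```

```text
time_s: 36.25
ee_pos: [0.4694, 0.0398, 0.0422]
tool_rot: [-3.141, -0.001, -0.116]
ft_force: [-0.0, -0.4, -0.1]
finger_gap: 0.587
[0.4694 0.0398 0.0422] [-3.1414 -0.0014 -0.1156] 0.5873578272032798 [-0.0112 -0.4333 -0.0653]
```

View pics/w24.png

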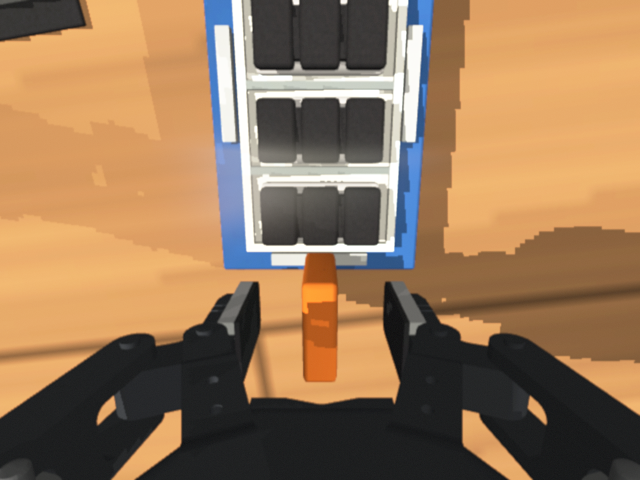

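The fin at (320,320) stands between the fingers. Gripping it with full force.

```bash
python3 -m jog '[{"slide":[0,0,0],"angular":[0,0,0],"grip":0.02},{"slide":[0,0,0],"angular":[0,0,0],"grip":0.005},{"slide":[0,0,0],"angular":[0,0,0],"grip":0.005},{"slide":[0,0,0],"angular":[0,0,0],"grip":0.005},{"slide":[0,0,0],"angular":[0,0,0],"grip":0.005},{"slide":[0,0,0],"angular":[0,0,0],"grip":0.005},{"slide":[0,0,0],"angular":[0,0,0],"grip":0.005},{"slide":[0,0,0],"angular":[0,0,0],"grip":0.005}]' 120
python3 - <<'E'
from h import *
o=observe();print(o['ee_pos'],o['tool_rot'],o['finger_gap'],o['ft_force'],o['ft_torque'])
E
```

```text
time_s: 37.1
ee_pos: [0.469, 0.0396, 0.0417]
tool_rot: [-3.141, -0.001, -0.116]
ft_force: [-0.6, 2.2, 4.4]
finger_gap: 0.119
[0.469  0.0396 0.0417] [-3.1413 -0.0011 -0.1162] 0.11857387782243872 [-0.6048  2.1656  4.4377] [ 0.4268 -0.2766  0.2123]
```

```bash
python3 -m jog '[{"slide":[0,0,0.004],"angular":[0,0,0],"grip":0.005},{"slide":[0,0,0.006],"angular":[0,0,0],"grip":0.005},{"slide":[0,0,0.008],"angular":[0,0,0],"grip":0.005},{"slide":[0,0,0.007],"angular":[0,0,0],"grip":0.005},{"slide":[0,0,0],"angular":[0,0,0],"grip":0.005},{"slide":[0,0,0],"angular":[0,0,0],"grip":0.005}]' 120
cat > tray.py <<'E'
from h import *
def tray(name,o):
    p,d,K,T=load(name);W=cloud(d,K,T);F=tool(W,o)
    # walls/shoes top in tool frame; fin centre assumed near tool origin
    m=(F[...,0]>.015)&(F[...,0]<.17)&(abs(F[...,1])<.034)&(F[...,2]>-.03)&(F[...,2]<.05)
    hsv=cv2.cvtColor(p,cv2.COLOR_BGR2HSV)
    dark=m&(hsv[...,2]<75)&(F[...,0]>.02)
    k,l,s,c=cv2.connectedComponentsWithStats(cv2.erode(dark.astype(np.uint8),np.ones((3,3))))
    q=F[m&dark]
    # shoe tops plane
    for _ in range(5):
        A=np.c_[q[:,:2],np.ones(len(q))];cf=np.linalg.lstsq(A,q[:,2],rcond=None)[0];r=q[:,2]-A@cf;q=q[abs(r)<2*r.std()+.0003]
    print('shoe-top plane slope deg x(+=front low), y:',np.degrees(cf[:2]),'at x=82:',1000*(cf[0]*.0825+cf[2]),len(q))
    for j in range(1,k):
        if s[j,4]>300: print('  shoe px',c[j].round(),np.round(1000*np.median(F[l==j],0),1))
    w=m&(hsv[...,1]<50)&(hsv[...,2]>120)
    rr=cv2.minAreaRect((F[m][:,:2]*1000).astype(np.float32));print('rect',rr)
E
python3 - <<'E'
from tray import *
o=observe();print(o['ee_pos'],o['tool_rot'],o['finger_gap'],o['ft_force'],o['ft_torque'])
snap('wrist','w25');tray('w25',o);tray('w24',o)
snap('scene','s25')
E
```

```text
time_s: 37.7
ee_pos: [0.4683, 0.0394, 0.0667]
tool_rot: [3.142, 0.0, -0.116]
ft_force: [-0.7, 0.0, -5.1]
finger_gap: 0.119
[0.4683 0.0394 0.0667] [ 3.1415  0.     -0.1163] 0.119147569237578 [-0.7462  0.0414 -5.108 ] [ 0.0545  0.2889 -0.0357]
shoe-top plane slope deg x(+=front low), y: [-0.9748  0.0296] at x=82: -7.822089504579441 16209
  shoe px [318.  37.] [96.9 -1.  -8.1]
  shoe px [325. 122.] [70.2  1.6 -7.6]
  shoe px [335. 229.] [31.   7.1 -7. ]
rect ((63.73387145996094, -0.09466171264648438), (60.5216064453125, 97.45512390136719), 89.91364288330078)
shoe-top plane slope deg x(+=front low), y: [-1.2488  0.0109] at x=82: 15.864446302630366 16563
  shoe px [320.  33.] [98.8 -0.9 15.5]
  shoe px [323. 121.] [71.5  0.4 16.1]
  shoe px [335. 227.] [33.2  6.6 16.9]
rect ((64.7342758178711, -0.00205230712890625), (99.46128845214844, 67.99907684326172), 0.008974158205091953)
```

View pics/w25.png

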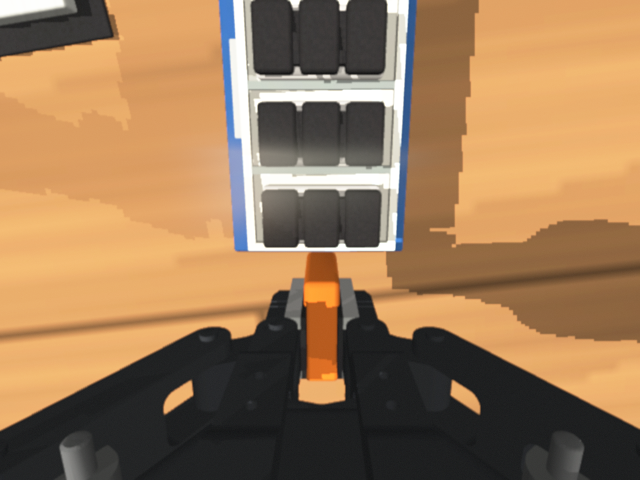

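View pics/s25.png

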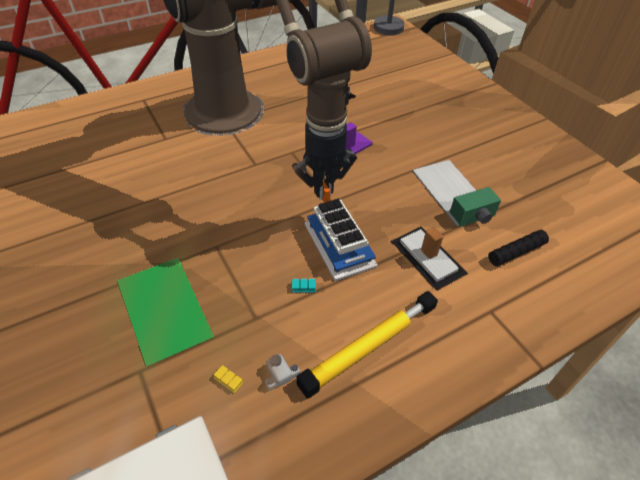

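The tray is off the press and held, its front about 1° high, with all four shoes in. Carrying it to the punch while levelling it.

```bash
python3 -m jog '[{"slide":[-0.012,0.008,0],"angular":[0,0.1,0],"grip":0.005},{"slide":[-0.012,0.016,0],"angular":[0,0.1,0],"grip":0.005},{"slide":[-0.01,0.026,0],"angular":[0.02,0.1,0],"grip":0.005},{"slide":[-0.006,0.034,0],"angular":[0.02,0.1,0],"grip":0.005},{"slide":[-0.004,0.036,0],"angular":[0.02,0.1,-0.1],"grip":0.005},{"slide":[-0.003,0.036,0],"angular":[0.02,0.1,-0.1],"grip":0.005},{"slide":[-0.002,0.036,0],"angular":[0.02,0.1,-0.1],"grip":0.005},{"slide":[-0.001,0.036,0],"angular":[0,0.1,0],"grip":0.005},{"slide":[-0.001,0.034,0],"angular":[0,0.1,0],"grip":0.005},{"slide":[0,0.028,0],"angular":[0,0,0],"grip":0.005}]' 120
python3 -m jog '[{"slide":[0,0.016,0],"angular":[0,0,0],"grip":0.005},{"slide":[0,0.008,0],"angular":[0,0,0],"grip":0.005},{"slide":[0,0,0],"angular":[0,0,0],"grip":0.005},{"slide":[0,0,0],"angular":[0,0,0],"grip":0.005},{"slide":[0,0,0],"angular":[0,0,0],"grip":0.005}]' 120
python3 - <<'E'
from tray import *
o=observe();print(o['ee_pos'],o['tool_rot'],o['finger_gap'],o['ft_force'],o['ft_torque'])
snap('wrist','w26');tray('w26',o)
E
```

```text
time_s: 38.8
ee_pos: [0.4156, 0.3313, 0.0661]
tool_rot: [3.141, 0.017, -0.12]
ft_force: [1.2, -0.2, -3.6]
finger_gap: 0.119
time_s: 39.3
ee_pos: [0.4171, 0.352, 0.0662]
tool_rot: [3.14, 0.017, -0.123]
ft_force: [0.4, -0.9, -3.0]
finger_gap: 0.12
[0.4171 0.352  0.0662] [ 3.1402  0.0168 -0.1227] 0.11964612108696178 [ 0.401  -0.8615 -2.9592] [0.022  0.2544 0.0068]
shoe-top plane slope deg x(+=front low), y: [-0.0217 -0.0135] at x=82: -6.40163844745406 16827
  shoe px [322.  36.] [97.2  0.3 -6.4]
  shoe px [326. 123.] [70.   2.  -6.4]
  shoe px [339. 226.] [32.1  8.9 -6.4]
rect ((63.64940643310547, 0.002490997314453125), (97.29743194580078, 60.4664306640625), 0.036923106759786606)
```

View pics/w26.png

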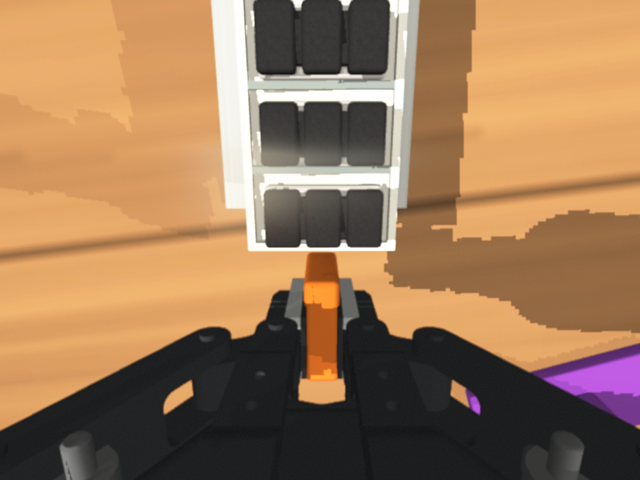

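```bash
python3 -m jog '[{"slide":[0.0003,0.002,-0.012],"angular":[0,0,0],"grip":0.005},{"slide":[0,0,-0.014],"angular":[0,0,0],"grip":0.005},{"slide":[0,0,-0.012],"angular":[0,0,0],"grip":0.005},{"slide":[0,0,-0.006],"angular":[0,0,0],"grip":0.005},{"slide":[0,0,0],"angular":[0,0,0],"grip":0.005},{"slide":[0,0,0],"angular":[0,0,0],"grip":0.005},{"slide":[0,0,0],"angular":[0,0,0],"grip":0.005}]' 120
python3 - <<'E'
from tray import *
o=observe();print(o['ee_pos'],o['tool_rot'],o['finger_gap'],o['ft_force'],o['ft_torque'])
r=o['ee_pos'][:2]*1000-[537.7,339.9];print('stamp frame',r@[.9925,-.1219],r@[.1219,.9925])
snap('wrist','w27');tray('w27',o)
E
```

```text
time_s: 40.05
ee_pos: [0.4183, 0.3559, 0.0229]
tool_rot: [-3.141, 0.015, -0.121]
ft_force: [0.5, -0.6, -3.8]
finger_gap: 0.118
[0.4183 0.3559 0.0229] [-3.1409  0.0149 -0.1213] 0.11785659440636707 [ 0.5033 -0.6453 -3.7527] [ 0.0441  0.2627 -0.006 ]
stamp frame -120.50089933331678 1.2971700645542068
shoe-top plane slope deg x(+=front low), y: [-0.1492  0.1066] at x=82: -6.573507264528828 17960
  shoe px [322.  36.] [97.2  0.3 -6.6]
  shoe px [325. 124.] [69.6  1.6 -6.5]
  shoe px [335. 223.] [33.5  6.6 -6.4]
rect ((65.16741943359375, -0.005832672119140625), (100.32339477539062, 68.00163269042969), 0.012134994380176067)
```

View pics/w27.png

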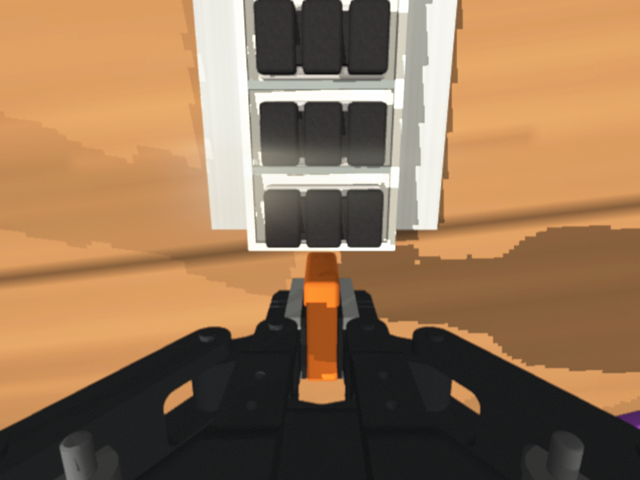

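```bash
python3 -m jog '[{"slide":[-0.0002,-0.0013,-0.003],"angular":[0,0,0],"grip":0.005},{"slide":[0,0,-0.002],"angular":[0,0,0],"grip":0.005},{"slide":[0,0,0],"angular":[0,0,0],"grip":0.005},{"slide":[0,0,-0.001],"angular":[0,0,0],"grip":0.005},{"slide":[0,0,-0.0005],"angular":[0,0,0],"grip":0.005},{"slide":[0,0,0],"angular":[0,0,0],"grip":0.005}]' 120
python3 - <<'E'
from tray import *
o=observe();print(o['ee_pos'],o['tool_rot'],o['finger_gap'],o['ft_force'],o['ft_torque'])
r=o['ee_pos'][:2]*1000-[537.7,339.9];print('stamp frame',r@[.9925,-.1219],r@[.1219,.9925])
snap('wrist','w28');tray('w28',o)
E
```

```text
time_s: 40.7
ee_pos: [0.4177, 0.3543, 0.0164]
tool_rot: [3.142, 0.016, -0.121]
ft_force: [-1.0, 0.1, -0.9]
finger_gap: 0.12
[0.4177 0.3543 0.0164] [ 3.1416  0.0157 -0.1215] 0.11953993974701876 [-0.9534  0.1451 -0.8889] [-0.1438  0.3897 -0.0099]
stamp frame -120.8969290724349 -0.3484167304671715
shoe-top plane slope deg x(+=front low), y: [-0.1412 -0.0013] at x=82: -6.592561185170316 18831
  shoe px [322.  36.] [97.   0.3 -6.6]
  shoe px [326. 125.] [69.3  2.  -6.6]
  shoe px [333. 221.] [34.2  5.1 -6.5]
rect ((64.10064697265625, 0.002651214599609375), (98.19795989990234, 67.99026489257812), 0.0008623405592516065)
```

```bash
python3 -m jog '[{"slide":[0.005,-0.0006,0],"angular":[0,0,0],"grip":0.005},{"slide":[0.005,-0.0006,0],"angular":[0,0,0],"grip":0.005},{"slide":[0.005,-0.0006,0],"angular":[0,0,0],"grip":0.005},{"slide":[0.005,-0.0006,0],"angular":[0,0,0],"grip":0.005},{"slide":[0.003,-0.0004,0],"angular":[0,0,0],"grip":0.005},{"slide":[0,0,0],"angular":[0,0,0],"grip":0.005}]' 120
python3 - <<'E'
from tray import *
o=observe();print(o['ee_pos'],o['tool_rot'],o['finger_gap'],o['ft_force'],o['ft_torque'])
r=o['ee_pos'][:2]*1000-[537.7,339.9];print('stamp frame',r@[.9925,-.1219],r@[.1219,.9925])
E
```

```text
time_s: 41.35
ee_pos: [0.4385, 0.3515, 0.0164]
tool_rot: [3.14, 0.021, -0.122]
ft_force: [-10.2, 2.5, 8.8]
finger_gap: 0.116
[0.4385 0.3515 0.0164] [ 3.1402  0.0209 -0.1224] 0.11555355546764914 [-10.2382   2.4985   8.783 ] [0.1764 1.5688 0.0529]
stamp frame -99.91552103640196 -0.6135271203345081
```

```bash
python3 -m jog '[{"slide":[0,0,0.001],"angular":[0,0,0],"grip":0.005},{"slide":[0,0,0],"angular":[0,0,0],"grip":0.005},{"slide":[0,0,0],"angular":[0,0,0],"grip":0.005}]' 120
python3 - <<'E'
from tray import *
o=observe();print(o['ee_pos'],o['tool_rot'],o['finger_gap'],o['ft_force'],o['ft_torque'])
r=o['ee_pos'][:2]*1000-[537.7,339.9];print('stamp frame',r@[.9925,-.1219],r@[.1219,.9925])
snap('wrist','w29');tray('w29',o)
E
```

```text
time_s: 41.65
ee_pos: [0.439, 0.3511, 0.0164]
tool_rot: [3.14, 0.019, -0.121]
ft_force: [-6.8, 1.0, 1.5]
finger_gap: 0.116
[0.439  0.3511 0.0164] [ 3.1402  0.019  -0.1213] 0.11574794900125451 [-6.8343  0.9534  1.5004] [0.2101 1.1146 0.1216]
stamp frame -99.36558094237502 -0.8703186271165553
shoe-top plane slope deg x(+=front low), y: [-0.072  -0.0398] at x=82: -6.525528588077975 18737
  shoe px [321.  36.] [97.2 -0.1 -6.5]
  shoe px [325. 125.] [69.3  1.9 -6.5]
  shoe px [333. 222.] [34.2  5.3 -6.5]
rect ((64.0963363647461, 0.0006256103515625), (67.99222564697266, 98.19524383544922), 89.99491119384766)
```

View pics/w29.png

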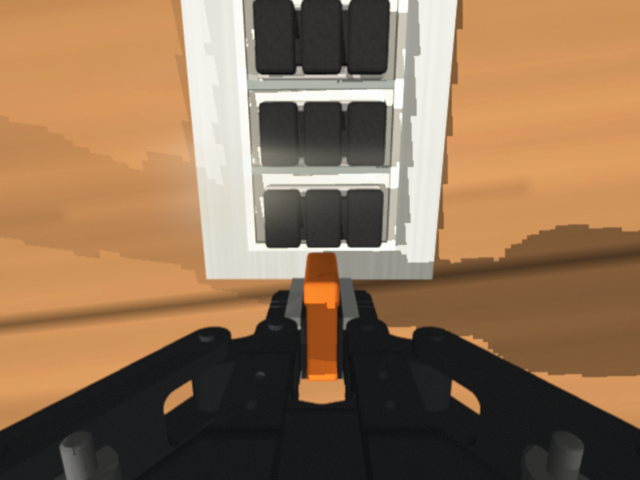

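```bash
python3 -m jog '[{"slide":[0.003,0.0001,0],"angular":[0,0,0],"grip":0.005},{"slide":[0.0025,0,0.0003],"angular":[0,0,0],"grip":0.005},{"slide":[0.001,0,0.0003],"angular":[0,0,0],"grip":0.005},{"slide":[0,0,0],"angular":[0,0,0],"grip":0.005},{"slide":[0,0,0],"angular":[0,0,0],"grip":0.005}]' 120
python3 - <<'E'
from tray import *
o=observe();print(o['ee_pos'],o['tool_rot'],o['finger_gap'],o['ft_force'],o['ft_torque'])
r=o['ee_pos'][:2]*1000-[537.7,339.9];print('stamp frame',r@[.9925,-.1219],r@[.1219,.9925])
E
```

```text
time_s: 42.2
ee_pos: [0.4446, 0.3507, 0.0164]
tool_rot: [3.139, 0.021, -0.122]
ft_force: [-7.9, 0.8, 0.4]
finger_gap: 0.12
[0.4446 0.3507 0.0164] [ 3.139   0.0207 -0.1217] 0.11996066114558528 [-7.8578  0.7935  0.4495] [ 0.1915  1.0804 -0.0358]
stamp frame -93.76510277897222 -0.6223942622460452
```

```bash
python3 -m jog '[{"slide":[0.0012,-0.0001,0.0002],"angular":[0,0,0],"grip":0.005},{"slide":[0,0,0],"angular":[0,0,0],"grip":0.005},{"slide":[0,0,0],"angular":[0,0,0],"grip":0.005}]' 120
python3 -m jog '[{"slide":[0.0012,-0.0001,0.0001],"angular":[0,0,0],"grip":0.005},{"slide":[0,0,0],"angular":[0,0,0],"grip":0.005},{"slide":[0,0,0],"angular":[0,0,0],"grip":0.005}]' 120
python3 - <<'E'
from tray import *
o=observe();print(o['ee_pos'],o['tool_rot'],o['finger_gap'],o['ft_force'],o['ft_torque'])
r=o['ee_pos'][:2]*1000-[537.7,339.9];print('stamp frame',r@[.9925,-.1219],r@[.1219,.9925])
E
```

```text
time_s: 42.5
ee_pos: [0.4454, 0.3505, 0.0164]
tool_rot: [3.139, 0.021, -0.122]
ft_force: [-8.5, 1.9, -0.5]
finger_gap: 0.12
time_s: 42.8
ee_pos: [0.4458, 0.3504, 0.0164]
tool_rot: [3.138, 0.023, -0.122]
ft_force: [-10.1, 2.3, 1.2]
finger_gap: 0.119
[0.4458 0.3504 0.0164] [ 3.1383  0.0228 -0.122 ] 0.11851073340470564 [-10.0558   2.2855   1.1971] [0.3042 1.3723 0.0522]
stamp frame -92.46929758559973 -0.7516545933572001
```

```bash
python3 -m jog '[{"slide":[0.0012,0.0001,0.0002],"angular":[0,0,0],"grip":0.005},{"slide":[0,0,0],"angular":[0,0,0],"grip":0.005},{"slide":[0,0,0],"angular":[0,0,0],"grip":0.005}]' 120
python3 - <<'E'
from tray import *
o=observe();print(o['ee_pos'],o['tool_rot'],o['finger_gap'],o['ft_force'],o['ft_torque'])
r=o['ee_pos'][:2]*1000-[537.7,339.9];print('stamp frame',r@[.9925,-.1219],r@[.1219,.9925])
snap('wrist','w30');tray('w30',o);snap('top','t30')
p,d,K,T=snap('scene','s30')
cv2.imwrite('pics/s30c.png',cv2.resize(p[120:260,330:530],(800,560),interpolation=cv2.INTER_CUBIC))
E
```

```text
time_s: 43.1
ee_pos: [0.4458, 0.3505, 0.0164]
tool_rot: [3.138, 0.025, -0.122]
ft_force: [-11.9, 1.9, 2.2]
finger_gap: 0.12
[0.4458 0.3505 0.0164] [ 3.1375  0.0251 -0.1222] 0.11983605538317227 [-11.943    1.8722   2.1577] [ 0.39    1.6876 -0.0708]
stamp frame -92.51583645361615 -0.687334426143078
shoe-top plane slope deg x(+=front low), y: [-0.0457 -0.0626] at x=82: -6.474277469768367 18675
  shoe px [321.  36.] [97.   0.2 -6.5]
  shoe px [325. 125.] [69.4  1.6 -6.4]
  shoe px [333. 222.] [34.1  5.3 -6.4]
rect ((63.96174240112305, 5.340576171875e-05), (67.99964141845703, 97.91719055175781), 89.99447631835938)
```

View pics/s30c.png

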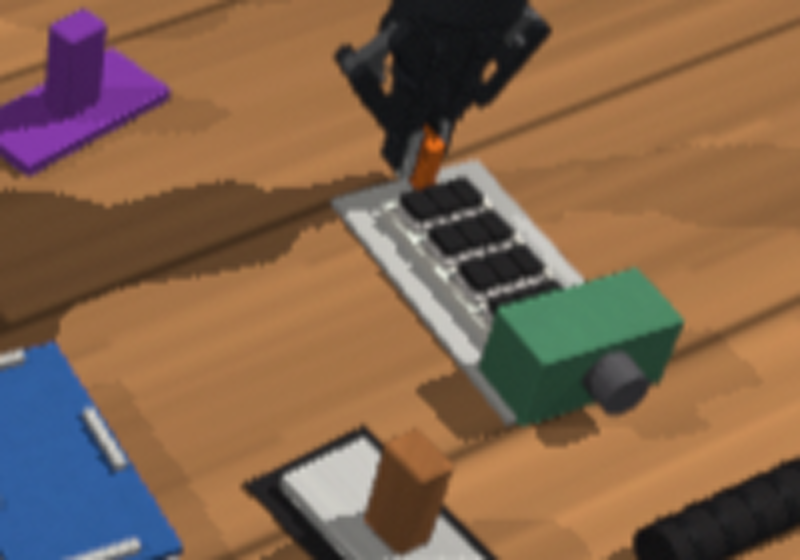

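View pics/w30.png

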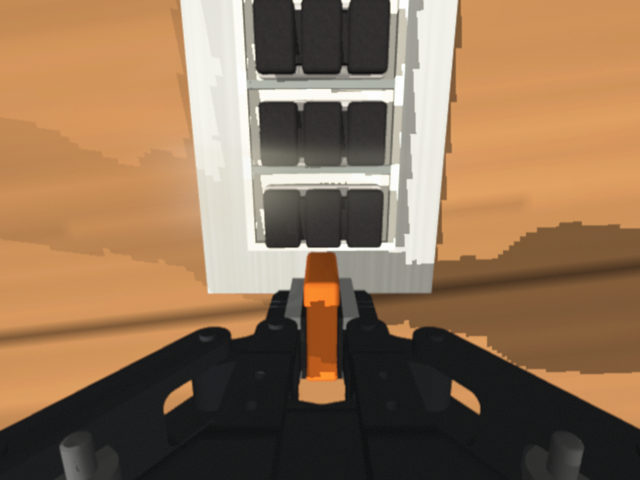

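```bash
python3 -m jog '[{"slide":[0.0015,-0.0001,0.0004],"angular":[0,0,0],"grip":0.005},{"slide":[0,0,0],"angular":[0,0,0],"grip":0.005},{"slide":[0,0,0],"angular":[0,0,0],"grip":0.005}]' 120
python3 - <<'E'
from tray import *
o=observe();print(o['ee_pos'],o['tool_rot'],o['ft_force'],o['ft_torque'])
r=o['ee_pos'][:2]*1000-[537.7,339.9];print('stamp frame',r@[.9925,-.1219],r@[.1219,.9925])
p,d,K,T=snap('wrist','w31');W=cloud(d,K,T)
S=np.stack([(W[...,0]*1000-537.7)*.9925-(W[...,1]*1000-339.9)*.1219,(W[...,0]*1000-537.7)*.1219+(W[...,1]*1000-339.9)*.9925,W[...,2]*1000],-1)
for u in (255,270,290,350,370,390):
    col=S[200:330,u]
    w=col[(col[:,2]>10)&(col[:,2]<14.5)&(col[:,0]<-65)&(col[:,0]>-80)]
    b=col[(col[:,2]>2.5)&(col[:,2]<5.5)]
    print(u,'wall rear x',w[:,0].min() if len(w) else None,'bed rear x',b[:,0].min() if len(b) else None)
m=(S[...,2]>10)&(S[...,2]<26)&(S[...,0]>-76)&(S[...,0]<40)&(abs(S[...,1])<36)&(np.mgrid[:480,:640][0]<262)
print(cv2.minAreaRect(S[m][:,:2].astype(np.float32)))
E
```

```text
time_s: 43.55
ee_pos: [0.4458, 0.3505, 0.0166]
tool_rot: [3.137, 0.028, -0.123]
ft_force: [-15.7, 3.1, 4.2]
finger_gap: 0.118
[0.4458 0.3505 0.0166] [ 3.1369  0.0278 -0.1226] [-15.6952   3.1351   4.1818] [ 0.6016  1.9759 -0.0141]
stamp frame -92.52637811788763 -0.7040367638961271
255 wall rear x -71.63047332036953 bed rear x -94.6767894674361
270 wall rear x -71.76459289130365 bed rear x -95.08714277142805
290 wall rear x -71.74984562222002 bed rear x -91.95991599416875
350 wall rear x -71.77258681840944 bed rear x -87.67064392951781
370 wall rear x -72.18687739965526 bed rear x -95.1307850709452
390 wall rear x -71.72838358901141 bed rear x -94.76026640594038
((-28.019691467285156, -0.4537677764892578), (92.13642120361328, 60.49885559082031), 0.19695213437080383)
```

The tray's rear wall reads x = -71.8 mm in the punch frame against an expected -72, and its yaw agrees to 0.2°, so it is square on the stop. Holding.

```bash
python3 -m jog '[{"slide":[0,0,0],"angular":[0,0,0],"grip":0.005},{"slide":[0,0,0],"angular":[0,0,0],"grip":0.005},{"slide":[0,0,0],"angular":[0,0,0],"grip":0.005},{"slide":[0,0,0],"angular":[0,0,0],"grip":0.005},{"slide":[0,0,0],"angular":[0,0,0],"grip":0.005},{"slide":[0,0,0],"angular":[0,0,0],"grip":0.005},{"slide":[0,0,0],"angular":[0,0,0],"grip":0.005},{"slide":[0,0,0],"angular":[0,0,0],"grip":0.005},{"slide":[0,0,0],"angular":[0,0,0],"grip":0.005},{"slide":[0,0,0],"angular":[0,0,0],"grip":0.005}]' 120
python3 -m jog '[{"slide":[0,0,0],"angular":[0,0,0],"grip":0.005},{"slide":[0,0,0],"angular":[0,0,0],"grip":0.005},{"slide":[0,0,0],"angular":[0,0,0],"grip":0.005},{"slide":[0,0,0],"angular":[0,0,0],"grip":0.005},{"slide":[0,0,0],"angular":[0,0,0],"grip":0.005},{"slide":[0,0,0],"angular":[0,0,0],"grip":0.005},{"slide":[0,0,0],"angular":[0,0,0],"grip":0.005},{"slide":[0,0,0],"angular":[0,0,0],"grip":0.005}]' 120
python3 - <<'E'
from tray import *
o=observe();print(o['ee_pos'],o['tool_rot'],o['ft_force'],o['ft_torque'])
r=o['ee_pos'][:2]*1000-[537.7,339.9];print('stamp frame',r@[.9925,-.1219],r@[.1219,.9925])
p,d,K,T=snap('wrist','w32');W=cloud(d,K,T);tray('w32',o)
S=np.stack([(W[...,0]*1000-537.7)*.9925-(W[...,1]*1000-339.9)*.1219,(W[...,0]*1000-537.7)*.1219+(W[...,1]*1000-339.9)*.9925,W[...,2]*1000],-1)
q=S[(S[...,2]>20)&(S[...,2]<27)&(S[...,0]>-75)&(S[...,0]<40)&(abs(S[...,1])<30)]
for _ in range(4):
    A=np.c_[q[:,:2],np.ones(len(q))];c=np.linalg.lstsq(A,q[:,2],rcond=None)[0];rr=q[:,2]-A@c;q=q[abs(rr)<2.5*rr.std()]
print('shoe tops slope world deg',np.degrees(c[:2]),'z',c[2]-8.5*c[0])
for u in (255,270,370,390):
    col=S[200:330,u];w=col[(col[:,2]>10)&(col[:,2]<14.5)&(col[:,0]<-65)&(col[:,0]>-80)];print(u,w[:,0].min())
E
```

```text
time_s: 44.6
ee_pos: [0.4458, 0.3505, 0.0166]
tool_rot: [3.137, 0.028, -0.123]
ft_force: [-16.5, 3.5, 4.1]
finger_gap: 0.117
time_s: 45.4
ee_pos: [0.4458, 0.3505, 0.0166]
tool_rot: [3.137, 0.028, -0.123]
ft_force: [-15.4, 3.0, 3.6]
finger_gap: 0.117
[0.4458 0.3505 0.0166] [ 3.1369  0.0278 -0.1226] [-15.3955   3.0333   3.5673] [0.6207 1.9578 0.0282]
stamp frame -92.51314800226281 -0.7053128374792124
shoe-top plane slope deg x(+=front low), y: [ 0.0066 -0.118 ] at x=82: -6.38238346201593 18649
  shoe px [321.  36.] [97.1 -0.1 -6.4]
  shoe px [325. 125.] [69.4  1.6 -6.4]
  shoe px [334. 222.] [34.2  5.3 -6.4]
rect ((63.894989013671875, 0.005786895751953125), (67.99492645263672, 97.78639221191406), 89.99369049072266)
shoe tops slope world deg [ 0.0001 -0.099 ] z 22.953456808058252
255 -71.79189558387444
270 -71.89614735813583
370 -72.18979275046746
390 -72.07500269832519
```

Held steady for about two seconds. Backing off and lifting, and finding the mat.

```bash
python3 -m jog '[{"slide":[-0.004,0.0005,0],"angular":[0,0,0],"grip":0.005},{"slide":[-0.006,0.0007,0],"angular":[0,0,0],"grip":0.005},{"slide":[-0.008,0.001,0.0005],"angular":[0,0,0],"grip":0.005},{"slide":[-0.008,0.001,0.003],"angular":[0,0,0],"grip":0.005},{"slide":[-0.006,0.0007,0.008],"angular":[0,0,0],"grip":0.005},{"slide":[0,0,0.016],"angular":[0,0,0],"grip":0.005},{"slide":[0,0,0.018],"angular":[0,0,0],"grip":0.005},{"slide":[0,0,0.01],"angular":[0,0,0],"grip":0.005},{"slide":[0,0,0],"angular":[0,0,0],"grip":0.005},{"slide":[0,0,0],"angular":[0,0,0],"grip":0.005}]' 120
python3 - <<'E'
from tray import *
o=observe();print(o['ee_pos'],o['tool_rot'],o['finger_gap'],o['ft_force'],o['joints'])
snap('wrist','w33');tray('w33',o)
for n in('t2','w1','t1'):
    p,d,K,T=load(n);W=cloud(d,K,T);hsv=cv2.cvtColor(p,cv2.COLOR_BGR2HSV)
    m=(hsv[...,0]>45)&(hsv[...,0]<85)&(hsv[...,1]>100)&(abs(W[...,2])<.012)&(W[...,1]<-.2)
    k,l,s,c=cv2.connectedComponentsWithStats(m.astype(np.uint8));j=1+np.argmax(s[1:,4])
    print(n);blobs(W,l==j,1000)
E
```

```text
time_s: 46.45
ee_pos: [0.4205, 0.3552, 0.0743]
tool_rot: [-3.141, 0.015, -0.122]
ft_force: [0.3, -1.3, -4.0]
finger_gap: 0.118
[0.4205 0.3552 0.0743] [-3.1411  0.0149 -0.1216] 0.11789034578112718 [ 0.3104 -1.2747 -4.0173] [0.6163 0.3754 1.906  0.0136 0.8709 2.2999]
shoe-top plane slope deg x(+=front low), y: [-0.1099  0.1147] at x=82: -6.556502469408228 16819
  shoe px [322.  36.] [97.1  0.2 -6.6]
  shoe px [327. 123.] [70.   2.3 -6.5]
  shoe px [339. 226.] [32.1  8.9 -6.5]
rect ((63.67570114135742, -0.09763908386230469), (60.45125198364258, 97.35051727294922), 89.96096801757812)
t2
px [480. 247.] 6459 ctr [ 528.5 -328.5] mean [ 527.6 -327.8] size [121.6 200. ] longdir -0.4 z [-0.2  2.6  5.3]
w1
px [556. 165.] 22570 ctr [ 527.1 -329.1] mean [ 534.4 -329. ] size [121. 201.] longdir -0.8 z [1.8 3.1 4.4]
t1
px [480. 247.] 6481 ctr [ 528.7 -328.7] mean [ 527.4 -327.9] size [121.1 200.6] longdir -0.6 z [-0.2  2.6  5.3]
```

View pics/w33.png

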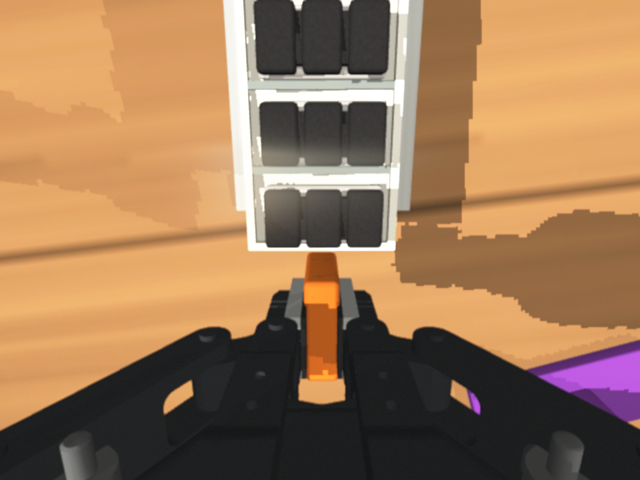

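The tray is still held level with its four shoes. The mat is centred at about (527.5, -329) mm with yaw -0.7°. Carrying the tray there.

```bash
python3 -m jog '[{"slide":[0,-0.01,0],"angular":[0,0,0],"grip":0.005},{"slide":[0,-0.02,0],"angular":[0,0,0.45],"grip":0.005},{"slide":[0.001,-0.03,0],"angular":[0,0,0.45],"grip":0.005},{"slide":[0.002,-0.04,0],"angular":[0,0,0.45],"grip":0.005},{"slide":[0.002,-0.04,0],"angular":[0,0,0.45],"grip":0.005},{"slide":[0.002,-0.04,0],"angular":[0,0,0.45],"grip":0.005},{"slide":[0.002,-0.04,0],"angular":[0,0,0.45],"grip":0.005},{"slide":[0.002,-0.04,0],"angular":[0,0,0.45],"grip":0.005},{"slide":[0.002,-0.04,0],"angular":[0,0,0.45],"grip":0.005},{"slide":[0.002,-0.04,0],"angular":[0,0,0.45],"grip":0.005}]' 120
python3 -m jog '[{"slide":[0.002,-0.04,0],"angular":[0,0,0.45],"grip":0.005},{"slide":[0.002,-0.04,0],"angular":[0,0,0.45],"grip":0.005},{"slide":[0.002,-0.04,0],"angular":[0,0,0.45],"grip":0.005},{"slide":[0.002,-0.04,0],"angular":[0,0,0.45],"grip":0.005},{"slide":[0.002,-0.04,0],"angular":[0,0,0.45],"grip":0.005},{"slide":[0.002,-0.04,0],"angular":[0,0,0],"grip":0.005},{"slide":[0.002,-0.04,0],"angular":[0,0,0],"grip":0.005},{"slide":[0.002,-0.03,0],"angular":[0,0,0],"grip":0.005},{"slide":[0.001,-0.02,0],"angular":[0,0,0],"grip":0.005},{"slide":[0.001,-0.012,0],"angular":[0,0,0],"grip":0.005}]' 120
python3 -m jog '[{"slide":[0,0,0],"angular":[0,0,0],"grip":0.005},{"slide":[0,0,0],"angular":[0,0,0],"grip":0.005},{"slide":[0,0,0],"angular":[0,0,0],"grip":0.005}]' 120
python3 - <<'E'
from tray import *
o=observe();print(o['ee_pos'],o['tool_rot'],o['finger_gap'],o['ft_force'],o['joints'])
snap('wrist','w34');tray('w34',o)
E
```

```text
time_s: 47.5
ee_pos: [0.4338, 0.0131, 0.0733]
tool_rot: [3.141, 0.017, -0.05]
ft_force: [0.7, 0.4, -4.2]
finger_gap: 0.117
time_s: 48.5
ee_pos: [0.4522, -0.3282, 0.0733]
tool_rot: [-3.141, 0.017, -0.013]
ft_force: [0.6, -0.2, -4.4]
finger_gap: 0.121
time_s: 48.8
ee_pos: [0.4526, -0.325, 0.0735]
tool_rot: [-3.14, 0.017, -0.01]
ft_force: [-0.0, 0.1, -3.7]
finger_gap: 0.12
[ 0.4526 -0.325   0.0735] [-3.1401  0.0173 -0.01  ] 0.11975296744947092 [-0.0064  0.1421 -3.7177] [-0.6952  0.3903  1.8862 -0.0127  0.8795  0.8938]
shoe-top plane slope deg x(+=front low), y: [0.0208 0.1301] at x=82: -6.373620136834468 16595
  shoe px [322.  37.] [96.9  0.3 -6.3]
  shoe px [326. 123.] [70.   2.  -6.4]
  shoe px [340. 226.] [32.   8.6 -6.4]
rect ((63.710731506347656, -0.14260482788085938), (97.36658477783203, 60.448238372802734), 0.004390054848045111)
```

View pics/w34.png

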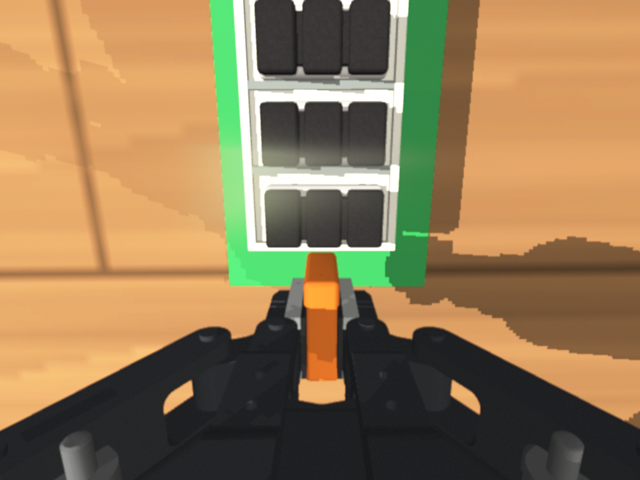

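```bash
python3 -m jog '[{"slide":[0.0008,-0.003,-0.012],"angular":[0,0,0],"grip":0.005},{"slide":[0,0,-0.014],"angular":[0,0,0],"grip":0.005},{"slide":[0,0,-0.014],"angular":[0,0,0],"grip":0.005},{"slide":[0,0,-0.009],"angular":[0,0,0],"grip":0.005},{"slide":[0,0,-0.003],"angular":[0,0,0],"grip":0.005},{"slide":[0,0,-0.001],"angular":[0,0,0],"grip":0.005},{"slide":[0,0,0],"angular":[0,0,0],"grip":0.005},{"slide":[0,0,0],"angular":[0,0,0],"grip":0.005}]' 120
python3 - <<'E'
from tray import *
o=observe();print(o['ee_pos'],o['tool_rot'],o['finger_gap'],o['ft_force'])
snap('wrist','w35');tray('w35',o)
E
```

```text
time_s: 49.65
ee_pos: [0.4545, -0.3304, 0.0216]
tool_rot: [3.141, 0.015, -0.012]
ft_force: [0.3, 0.1, -2.8]
finger_gap: 0.118
[ 0.4545 -0.3304  0.0216] [ 3.1406  0.0147 -0.0116] 0.11779923653743461 [ 0.3401  0.0934 -2.7832]
shoe-top plane slope deg x(+=front low), y: [-0.119   0.0334] at x=82: -6.587483229145009 17240
  shoe px [322.  37.] [97.1  0.2 -6.6]
  shoe px [325. 124.] [69.6  1.6 -6.6]
  shoe px [338. 225.] [32.7  8.  -6.5]
rect ((65.18997192382812, 9.5367431640625e-05), (100.37772369384766, 67.99827575683594), 0.001142781926319003)
```

```bash
python3 -m jog '[{"slide":[0,0,-0.003],"angular":[0,0,0],"grip":0.005},{"slide":[0,0,-0.002],"angular":[0,0,0],"grip":0.005},{"slide":[0,0,0],"angular":[0,0,0],"grip":0.005},{"slide":[0,0,-0.0008],"angular":[0,0,0],"grip":0.005},{"slide":[0,0,-0.0007],"angular":[0,0,0],"grip":0.005},{"slide":[0,0,0],"angular":[0,0,0],"grip":0.005}]' 120
python3 - <<'E'
from tray import *
o=observe();print(o['ee_pos'],o['tool_rot'],o['finger_gap'],o['ft_force'])
snap('wrist','w36');tray('w36',o)
E
```

```text
time_s: 50.3
ee_pos: [0.4539, -0.3298, 0.0153]
tool_rot: [-3.141, 0.016, -0.011]
ft_force: [-2.4, 1.8, 5.1]
finger_gap: 0.116
[ 0.4539 -0.3298  0.0153] [-3.1414  0.0163 -0.0114] 0.11618633441142728 [-2.3972  1.797   5.1462]
shoe-top plane slope deg x(+=front low), y: [-0.1548  0.0489] at x=82: -6.6357236533358 17416
  shoe px [321.  36.] [97.   0.1 -6.6]
  shoe px [326. 124.] [69.7  2.  -6.6]
  shoe px [338. 224.] [32.8  8.3 -6.5]
rect ((64.2269287109375, 0.000453948974609375), (98.45230865478516, 67.99826049804688), 0.00020456324273254722)
```

```bash
python3 -m jog '[{"slide":[0,0,0.001],"angular":[0,0,0],"grip":0.005},{"slide":[0,0,0],"angular":[0,0,0],"grip":0.02},{"slide":[0,0,0],"angular":[0,0,0],"grip":0.03},{"slide":[0,0,0],"angular":[0,0,0],"grip":0.05},{"slide":[0,0,0],"angular":[0,0,0],"grip":0.05},{"slide":[0,0,0.01],"angular":[0,0,0],"grip":0.05},{"slide":[0,0,0.03],"angular":[0,0,0],"grip":0.05},{"slide":[0,0,0.04],"angular":[0,0,0],"grip":0.05},{"slide":[0,0,0.04],"angular":[0,0,0],"grip":0.05},{"slide":[-0.02,0,0.03],"angular":[0,0,0],"grip":0.05}]' 30
python3 -m jog '[{"slide":[-0.03,0,0.03],"angular":[0,0,0],"grip":0.05},{"slide":[-0.04,0,0.03],"angular":[0,0,0],"grip":0.05},{"slide":[0,0,0.03],"angular":[0,0,0],"grip":0.05},{"slide":[0,0,0],"angular":[0,0,0],"grip":0.05},{"slide":[0,0,0],"angular":[0,0,0],"grip":0.05}]' 30
python3 - <<'E'
from h import *
o=observe();print(o['ee_pos'],o['tool_rot'],o['finger_gap'],o['ft_force'])
p,d,K,T=snap('top','t40');W=cloud(d,K,T);snap('scene','s40')
sel=np.zeros((480,640),bool);sel[100:225,185:250]=1
print('tamper');trayrect(W,p,.008,.1,sel)
sel[:]=0;sel[185:330,440:525]=1
print('tray');trayrect(W,p,.0055,.1,sel);print('shoes');trayrect(W,p,.016,.026,sel)
E
```

```text
time_s: 51.35
ee_pos: [0.4368, -0.3312, 0.1696]
tool_rot: [3.137, 0.01, -0.01]
ft_force: [0.1, -0.4, -0.5]
finger_gap: 0.587
time_s: 51.85
ee_pos: [0.3644, -0.3304, 0.2569]
tool_rot: [3.139, 0.013, -0.012]
ft_force: [0.0, -0.1, -0.4]
finger_gap: 0.587
[ 0.3644 -0.3304  0.2569] [ 3.1391  0.0133 -0.0118] 0.5870885761798281 [ 0.0454 -0.0728 -0.4421]
tamper
px [217. 169.] 1860 ctr [664.1 172.2] mean [661.4 170.1] size [ 54.9 118.3] longdir 1.7 z [10.7 13.9 73.3]
tray
px [483. 245.] 2336 ctr [ 520.7 -331.9] mean [ 530.6 -328.5] size [ 64.2 165. ] longdir -0.5 z [ 6.7 19.6 42.1]
shoes
px [485. 216.] 279 ctr [ 583.9 -331.6] mean [ 583.9 -330.8] size [21.8 44.5] longdir -89.5 z [18.  21.2 24. ]
px [484. 233.] 277 ctr [ 553.5 -331. ] mean [ 553.1 -330. ] size [22.  44.6] longdir 89.1 z [18.5 21.3 24.1]
px [484. 249.] 282 ctr [ 521.9 -330.2] mean [ 521.9 -330.1] size [20.9 43.4] longdir -88.7 z [17.8 21.  23.8]
px [485. 266.] 284 ctr [ 491.  -331.4] mean [ 491.2 -330.8] size [22.3 45.5] longdir 89.8 z [18.1 21.1 24.2]
```

View pics/t40.png

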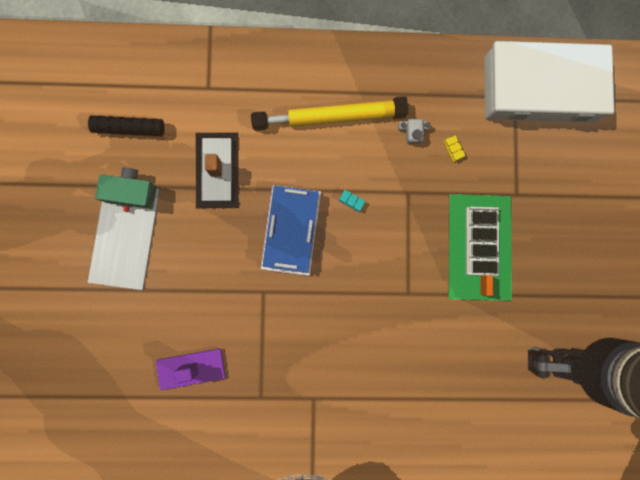

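View pics/s40.png

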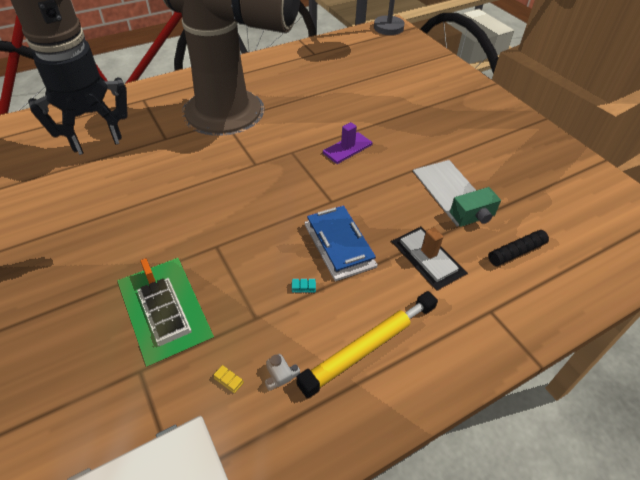

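The top view shows the tray with its four shoes flat on the mat at (484,245), the tamper on its pad at (217,170), and the pump, caliper, grip and look-alikes where they were. The robot is clear of everything, so I hand the job in.

```bash
python3 -c "
from cell import *
print(observe()['time_s'],job_done())"
```

```text
the job is handed in; nothing more can be done
51.95 None
```

The job is done and handed in at 52 s of the 208 s allowed; no verdict was reported.

- **Shoes:** All four black shoes went rubber side up, one per lane of the tray on the press. The turquoise and yellow look-alikes were not touched.
- **Press:** The tamper pushed the blue plate down its full 12 mm. The plate was level to about 0.2°, the camera's own bias, and was held there for about 1.6 s.
- **Tamper:** It stands back on its black pad, centred to about 1 mm, and was still there in the last picture.
- **Punch:** The tray was held against the stop for about 2 s, square to 0.2°. It no longer moved forward under an extra push, and its rear wall read -71.8 mm against an expected -72 mm. I could not see the plunger itself, so "fully pushed in" rests on that position and force.
- **Mat:** The final top view shows the tray flat on the green mat with all four shoes level in their lanes. The pump, caliper, grip and purple tamper look-alike are where they were at the start.

One small disagreement: after fast moves the measured tool position differed from the commanded one by 1 to 3 mm. I corrected that with a fresh look before each placing. No check failed.

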